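# Line up the lantern batteries and hold the test probe on the end one

### The job

Push the two big standing batteries, one at a time, into single file between the tester's rails until the first stands against the end stop and the second against the first; slide them along the desk, never lifting or toppling them. Then take the spring-tipped test probe out of its leaning stand and hold it upright with its tip pressed lightly on the brass nub of the battery at the end stop, the spring tip pushed partly in but not bottomed. Finish while still holding it there, and leave everything else on the desk where it is.

Things in the scene. Friction and masses are not known exactly. Their poses are not given: they have to be found in the camera images.
- tester: grey battery tester, fixed. Origin: on the desk at the foot of the end stop's face, on the channel's middle line; x points along the channel the way batteries are pushed, z up. No floor: batteries slide on the desk. Stop wall 30 mm high; behind it a housing 90 mm wide, 40 mm high, to x = +91 mm. A battery at the stop has its axis at x = -17 mm, the next at x = -51 mm.
- tester_mouth (a point): middle of the tester's mouth, on the desk, 132 mm before the stop. The two rails, 15 mm high and 8 mm thick, are about 95 mm apart here and narrow over 40 mm to 38 mm apart inside, then run parallel to the stop.
- cell_a: one of two like big steel batteries, a plain cylinder 34 dia x 61 mm tall with a brass nub (11 dia x 2 mm high) in the middle of its top, 0.14 kg give or take a third, standing on the desk before the tester's mouth. Origin: centre of its underside; z up.
- cell_b: the other of two like big steel batteries, a plain cylinder 34 dia x 61 mm tall with a brass nub (11 dia x 2 mm high) in the middle of its top, 0.14 kg give or take a third, standing on the desk before the tester's mouth. Origin: centre of its underside; z up.
- cell_a_nub (a point): centre of the top face of the brass nub of cell_a, 63 mm above its underside
- cell_b_nub (a point): centre of the top face of the brass nub of cell_b, 63 mm above its underside
- stand: wooden stand for the probe, fixed: a block 60 x 60 x 55 mm leaning 20 degrees on a foot 100 x 80 x 8 mm, about 77 mm high. Origin: on the desk under the block; its top leans towards its -x. The probe hangs in a hole 19 mm wide, 50 mm deep, square to the leaning top face.
- probe: black test probe, 0.09 kg, leaning 20 degrees in the stand. Origin: centre of the underside of its round collar (32 dia x 6 mm), which rests on the stand; z runs along the probe to the handle's end. Handle 22 x 22 mm square, sides along x and y, from z = 6 to 96 mm. Below the collar a nose 14 dia to z = -30 mm, then the spring tip. Draw it 50 mm along its axis to clear the stand.
- probe_grip (a point): where to grip the probe's handle: on its axis, 55 mm above the probe's origin
- probe_tip (a point): end of the probe's brass spring tip (6 dia), on the probe's axis, 45 mm below the probe's origin while the spring is out
- plunger (a joint): how far the spring tip is pushed into the probe: 0 = fully out, 0.010 m = bottomed. It takes 1.5 N to start and 5.5 N at 10 mm (400 N/m).
- small_cell: bystander: a smaller battery, 26 dia x 48 mm tall, standing beside the big cells. Origin: underside
- lantern: bystander: glass battery lantern, 72 dia x 110 mm, standing. Origin: underside
- lantern_cap: bystander: the lantern's round brass battery cap, 48 dia x 14 mm, lying flat. Origin: underside
- screwdriver: bystander: screwdriver with a wooden handle, 150 mm long, lying. Origin: underside
- mug: bystander: white mug, 80 dia x 90 mm tall. Origin: underside
- books: bystander: pile of two books, about 130 x 190 x 50 mm. Origin: underside
- pen_cup: bystander: empty terracotta cup, 70 dia x 70 mm. Origin: underside

How it is judged:
By the outcome, as a careful person would: the job done as asked, in the order asked, and still so for the second after the job is handed in, while the arm keeps its last pose, push and grip.
It also fails if it takes over 69 s, if anything falls off the work surface, if the arm or the gripper's body presses on something with over 40 N, if the wrist force passes 120 N, or if a joint passes its speed limit or range.

### The arm

A 7-joint arm with a two-finger parallel gripper is mounted at the origin on the work surface. World frame = base frame: x ahead of the robot, y to its left, z up, the work surface at z = 0. Lengths are in mm, angles in rad, forces in N, time in s.
With the tool pointing down it reaches from about 425 to 925 mm from the base axis. Payload 6.8 kg.
Tool frame: the origin (TCP) lies midway between the tips of the shut fingers; the grasp point (between the pads) lies 19 mm behind it; z points along the fingers, y is the line along which they close (so a half turn about z gives the same grasp; the last joint's range is limited). The gripper opens to 88 mm and grips with 3 to 60 N. Pads are 20 mm wide; open, the fingers measure 115 mm over their backs; the gripper's body (75 mm by 178 mm) begins 61 mm behind the grasp point.
Start: joints at [-1.402, 0.477, 0.022, 1.555, -0.011, 1.109, -0.083], TCP at [184.459, 649.325, 222.664] pointing down, gripper open.
Joint ranges: [-2.96, 2.96], [-0.34, 2.1], [-1.41, 1.46], [0.24, 2.44], [-1.37, 4.51], [0.17, 1.92], [-2.96, 2.96]. Speed limits (rad/s): [2.39, 2.39, 3.14, 3.14, 3.14, 3.14, 3.14].

### API

Orientations are given as [roll, pitch, yaw] about the fixed x, y, z axes, in that order (R = Rz(yaw) Ry(pitch) Rx(roll)).
In Python, from plant import robot gives the robot as it stands.
- The arm moves only by the tool jog_arm, never from a script. Its arguments are lists of equal length, an entry for each row: "delta_pos": the shift along the tool's x, y, z each as a share of 75 cm, from -1 to 1, a list of three; "twist": the turn, a rotation vector about the tool's x, y, z each as a share of 45 degrees, from -1 to 1, a list of three; "jaw": the opening, from 0 (shut) to 1 (fully open). In form: {"delta_pos": [[tx, ty, tz], ...], "twist": [[rx, ry, rz], ...], "jaw": [jaw, ...]}. A call has 1 to 8 rows; each row is the pose to reach, as a shift and turn from the pose commanded when the call began, along the tool's axes at that moment; what a row does not reach only later rows make up. A row lasts 1/8 s, in which the tool goes at most 62.5 mm and 10.7 degrees, less where a joint would pass 70% of its speed; a pose out of reach is approached as far as the arm can. A call with a number of a shift or a turn outside -1 to 1 is refused whole. A call with a gripper value outside its range is refused whole. The fingers move at their own pace and stop on an object; "squeeze" is the grip in N (left out, the last holds). Time passes only in rows, so rows that repeat a pose let the fingers close. It gives the time, the measured TCP pose, the force, the opening and the grip force at its end, in the units of the state.
- robot.read_state(): the state, without advancing time (a new reading comes with each control period).
- robot.capture(name): name is "scene" or "top" or "wrist"; returns a dict with "color" (400x640x3 uint8, blue, green, red), "fov_y" (degrees; the focal length in pixels is half the picture's height over the tangent of half this angle, whatever the lens; pixels are square), "cx", "cy" (the principal point, pixels), "D" ([k1, k2, p1, p2, k3] as OpenCV has them; the pictures are not rectified), "origin" and "orientation" of the camera in the world. Camera axes: x right, y down, z forward; pixel columns grow to the right and rows downward; lengths in mm; the calibration is good to about 2 mm. A picture is of the moment at which its call begins. There is no depth.
- robot.sign_off(): hands the job in; it is judged then, once.
The state is a dict: "clock": time; "joint_pos": joint angles; "dq": joint speeds; "effort": joint torques, N m; "tool_pos": TCP position; "ee_rot": TCP orientation; "wrist_force": force on the tool from outside, world axes, zero at the start; "wrist_torque": the same for the moment, N m; "width": opening from 0.0 (shut) to 1.0 (fully open); "gripper_force": force on a finger pad.
Only numpy, scipy, OpenCV 4.12 (cv2) and the standard library are available. Lean on these libraries where they do the work, as an engineer would, in place of code of your own. Each camera call takes 0.05 s, during which the arm holds its last target. There are 200 camera calls.

## Working session

There is one attempt and no reset: what is moved stays moved. The work goes in short steps, Python scripts to look and compute and a tool call to move; the robot and the scene stay as the last step left them, time stands still between calls to the robot, and variables do not carry over. Pictures are saved under pics/ and viewed, at most 10 in all, crops included, and the job is handed in when it is done.

Besides the shell and the picture viewer there is one more tool, called in YAML: its name, and indented under it one key for each argument. jog_arm: Moves the arm, as the interface text tells. Its arguments: {"type":"object","properties":{"delta_pos":{"type":"array"},"twist":{"type":"array"},"jaw":{"type":"array"},"squeeze":{"type":"number"}},"required":["delta_pos","twist","jaw"]}

```bash
mkdir -p pics; ls; cat > h.py <<'E'
import numpy as np, cv2, json
from plant import robot
from scipy.spatial.transform import Rotation as R
def cap(n,f):
    d=robot.capture(n); cv2.imwrite(f'pics/{f}.png',d['color'])
    np.save(f'pics/{f}.npy',{k:v for k,v in d.items() if k!='color'},allow_pickle=True); return d
def load(f): return np.load(f'pics/{f}.npy',allow_pickle=True).item()
def K(d):
    f=200/np.tan(np.radians(d['fov_y'])/2); return np.array([[f,0,d['cx']],[0,f,d['cy']],[0,0,1]])
def rot(o):
    o=np.array(o,float)
    if o.shape==(3,3): return o
    return R.from_euler('xyz',o).as_matrix() if o.size==3 else R.from_quat(o).as_matrix()
def ray(d,px):
    p=cv2.undistortPoints(np.array([[px]],float),K(d),np.array(d['D'],float)).ravel()
    return rot(d['orientation'])@np.array([p[0],p[1],1])
def onz(d,px,z):
    r=ray(d,px);o=np.array(d['origin']);return o+r*(z-o[2])/r[2]
def proj(d,P):
    Rm=rot(d['orientation']);t=-Rm.T@np.array(d['origin'])
    return cv2.projectPoints(np.array(P,float).reshape(-1,1,3),cv2.Rodrigues(Rm.T)[0],t,K(d),np.array(d['D'],float))[0].reshape(-1,2)
E
python3 - <<'E'
from h import *
for n in ['scene','top','wrist']:
    d=cap(n,n+'0'); print(n,{k:v for k,v in d.items() if k!='color'})
print(robot.read_state())
a=[cv2.imread(f'pics/{n}0.png') for n in ['scene','top']]
cv2.imwrite('pics/t2.png',cv2.resize(a[1],(800,500),interpolation=cv2.INTER_CUBIC))
E
```

```text
pics
scene {'fov_y': 48.01099893131736, 'cx': 326.8778664177681, 'cy': 193.87338672357933, 'D': array([0.03421351, 0.        , 0.        , 0.        , 0.        ]), 'origin': array([ 931.61955085,  653.69715225, 1059.88931001]), 'orientation': array([-2.46270385, -0.00861272,  2.69888674])}
top {'fov_y': 57.78672470314847, 'cx': 319.05019585279405, 'cy': 200.41145126545217, 'D': array([-0.00773569,  0.        ,  0.        ,  0.        ,  0.        ]), 'origin': array([ 458.37358597,  -16.0155247 , 1158.85234125]), 'orientation': array([-3.03702829, -0.00375246, -1.59062364])}
wrist {'fov_y': 71.86248651928572, 'cx': 319.3935451713641, 'cy': 192.71453746962712, 'D': array([-0.02270951,  0.        ,  0.        ,  0.        ,  0.        ]), 'origin': array([116.78238511, 668.35915682, 383.80066187]), 'orientation': array([2.87605979e+00, 1.41151180e-03, 1.29245536e+00])}
{'clock': 0.15, 'joint_pos': array([-1.40211131,  0.47762176,  0.02238221,  1.55615556, -0.01147882,
        1.10931917, -0.08304686]), 'dq': array([-0.00131304, -0.00288809,  0.00093137, -0.00281597, -0.00101795,
        0.00045545, -0.00031504]), 'effort': array([ 2.20861992e-03, -5.83283687e+01,  1.53657977e+00, -2.72877878e+01,
       -5.41917107e-02,  1.44021047e-02,  1.29501864e-04]), 'tool_pos': array([184.36468178, 648.87586467, 221.92708925]), 'ee_rot': array([-3.14022361e+00,  1.30731475e-04,  2.86485722e+00]), 'wrist_force': array([-0.18323173, -0.03563524, -0.55508162]), 'wrist_torque': array([ 0.02545833, -0.02467901, -0.01719664]), 'gripper_force': 0.0, 'width': 1.001083838910417}
```

View pics/t2.png

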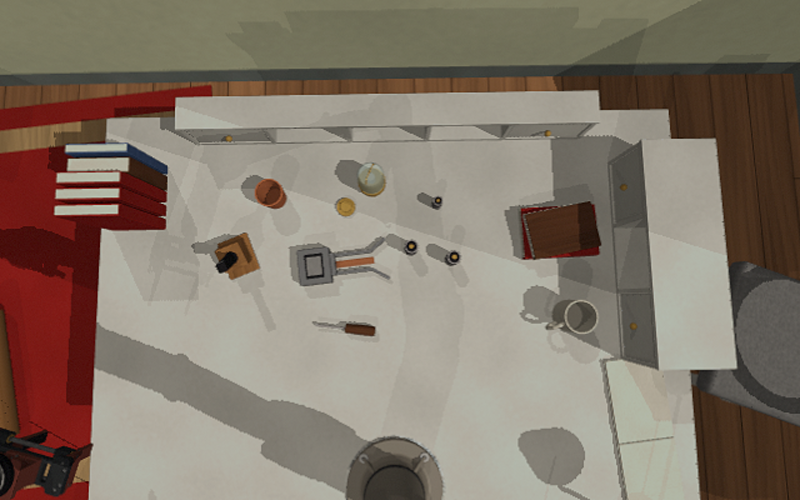

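View pics/scene0.png

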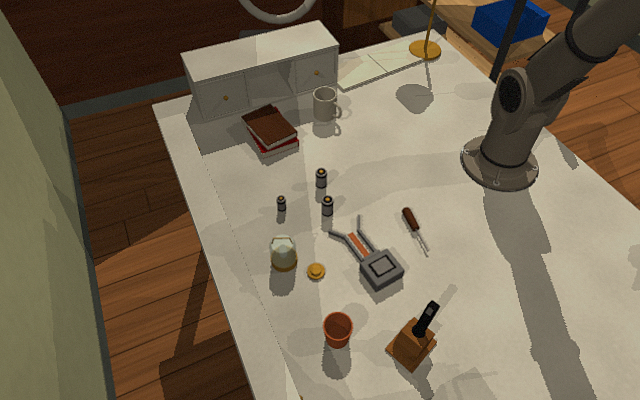

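The top view shows the tester at about (315,265) in the 800-px view, with its mouth at (385,255) facing right. The big cells are at (411,246) and (454,257), the small cell at (437,202), and the stand with the probe at (235,258). I'll enlarge crops of both views.

```bash
python3 - <<'E'
import cv2
a=cv2.imread('pics/top0.png')[170:240,220:380]; cv2.imwrite('pics/c1.png',cv2.resize(a,None,fx=5,fy=5,interpolation=cv2.INTER_CUBIC))
a=cv2.imread('pics/top0.png')[175:235,150:230]
b=cv2.imread('pics/scene0.png')[290:375,380:450]
a=cv2.resize(a,(400,300),interpolation=cv2.INTER_CUBIC);b=cv2.resize(b,(350,425),interpolation=cv2.INTER_CUBIC)
import numpy as np
o=np.zeros((425,750,3),np.uint8);o[:300,:400]=a;o[:,400:]=b;cv2.imwrite('pics/c2.png',o)
a=cv2.imread('pics/scene0.png')[160:300,270:430]; cv2.imwrite('pics/c3.png',cv2.resize(a,None,fx=4,fy=4,interpolation=cv2.INTER_CUBIC))
E
```

```text
(no output)
```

View pics/c1.png

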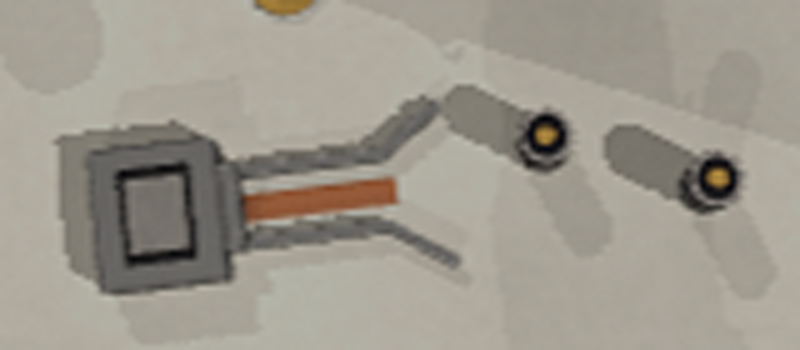

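View pics/c2.png

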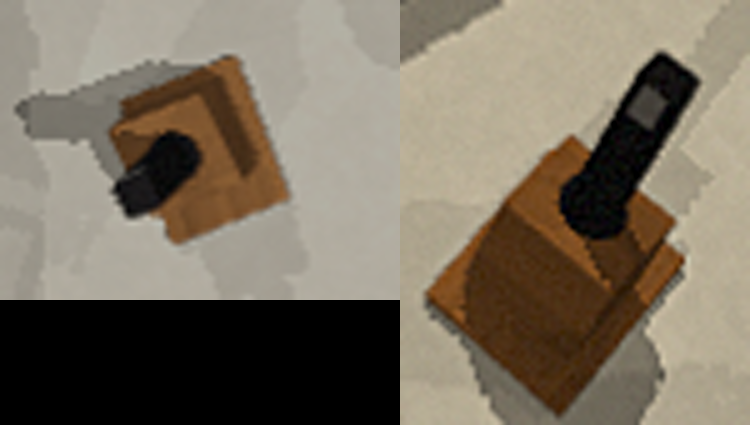

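View pics/c3.png

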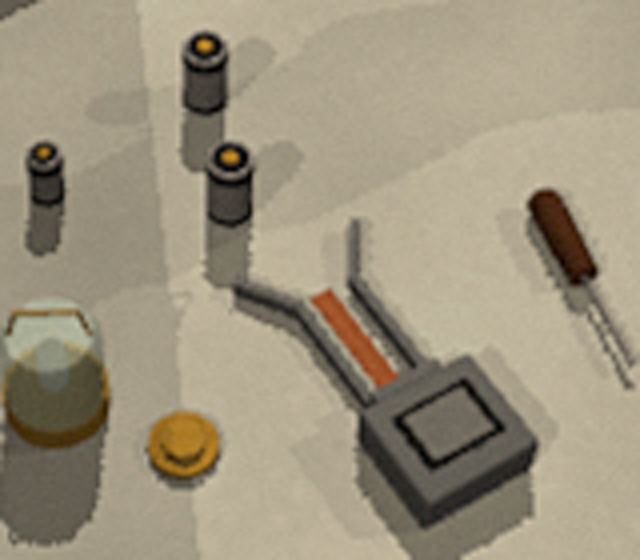

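The crops show:
- **Nubs:** (547,134) and (717,177) in c1; (231,157) and (206,46) in c3.
- **Housing top corners in c1:** (88,155), (215,140), (232,278) and (103,293).
- **Rail ends in c1:** (432,103) and (458,261).
- **Channel strip in c1:** (245,208) to (396,190).
- **Stand:** the probe leans towards the lower left in the top view, and the foot corners are visible.

```bash
cat >> h.py <<'E'
def tri(ds,pxs):
    A=np.zeros((3,3));b=np.zeros(3)
    for d,p in zip(ds,pxs):
        r=ray(d,p);r/=np.linalg.norm(r);M=np.eye(3)-np.outer(r,r);A+=M;b+=M@np.array(d['origin'])
    return np.linalg.solve(A,b)
def uc(u,v,ox,oy,s): return [ox+(u+.5)/s-.5,oy+(v+.5)/s-.5]
E
python3 - <<'E'
from h import *
np.set_printoptions(precision=1,suppress=True)
T=load('top0');S=load('scene0')
c1=lambda u,v:uc(u,v,220,170,5)
c3=lambda u,v:uc(u,v,270,160,4)
for a,b in [((547,134),(231,157)),((717,177),(206,46))]:
    print('nub',onz(T,c1(*a),63),onz(S,c3(*b),63),tri([T,S],[c1(*a),c3(*b)]))
for p in [(88,155),(215,140),(232,278),(103,293)]: print('house T',onz(T,c1(*p),40))
for p in [(363,425),(470,358),(537,443),(428,515)]: print('house S',onz(S,c3(*p),40))
for p in [(432,103),(458,261),(375,155),(385,222),(245,166),(248,238)]: print('rail T',onz(T,c1(*p),15))
for p in [(238,287),(357,222),(305,312),(356,285)]: print('rail S',onz(S,c3(*p),15))
for p in [(245,208),(396,190)]: print('strip',onz(T,c1(*p),0))
for p in [(312,297),(332,291),(395,378),(378,390)]: print('strip S',onz(S,c3(*p),0))
L=lambda u,v:uc(u,v,150,175,5)
r=lambda u,v:uc(u-400,v,380,290,5)
for p in [(237,57),(290,198),(178,243)]: print('foot T',onz(T,L(*p),8))
for p in [(558,413),(685,260),(428,297)]: print('foot S',onz(S,r(*p),8))
print('end',tri([T,S],[L(130,197),r(680,67)]))
print('collar',tri([T,S],[L(177,157),r(593,205)]))
s=robot.read_state();print(R.from_euler('xyz',s['ee_rot']).as_matrix())
E
```

```text
nub [585.  -52.9  63. ] [585.8 -52.4  63. ] [585.3 -53.1  61.9]
nub [ 556.7 -155.6   63. ] [ 557.6 -155.2   63. ] [ 557.  -155.9   61.9]
house T [580.  231.4  40. ]
house T [587.9 152.6  40. ]
house T [502.1 142.4  40. ]
house T [494.4 221.8  40. ]
house S [595.1 166.4  40. ]
house S [506.9 151.8  40. ]
house S [500.1 225.1  40. ]
house S [588.4 239.8  40. ]
rail T [611.8  18.2  15. ]
rail T [511.    3.4  15. ]
rail T [579.2  54.9  15. ]
rail T [536.5  49.1  15. ]
rail T [573.8 137.4  15. ]
rail T [528.1 135.7  15. ]
rail S [614.4  20.3  15. ]
rail S [512.4   5.8  15. ]
rail S [581.3  58.8  15. ]
rail S [538.7  53.8  15. ]
strip [548.3 139.5   0. ]
strip [558.   42.6   0. ]
strip S [566.1  41.1   0. ]
strip S [550.9  42.5   0. ]
strip S [544.8 124.3   0. ]
strip S [559.9 127.7   0. ]
foot T [633.1 367.5   8. ]
foot T [541.9 332.4   8. ]
foot T [514.6 403.1   8. ]
foot S [609.2 441.9   8. ]
foot S [516.8 407.6   8. ]
foot S [636.2 371.3   8. ]
end [532.7 373.3 164. ]
collar [563.7 382.9  67.7]
[[-1.   0.3 -0. ]
 [ 0.3  1.  -0. ]
 [-0.  -0.  -1. ]]
```

```bash
cat >> h.py <<'E'
CF='cmd.json'
def cmd():
    c=json.load(open(CF));return np.array(c['p']),np.array(c['R'])
def setcmd(p,Rm): json.dump({'p':list(map(float,p)),'R':np.array(Rm).tolist()},open(CF,'w'))
def applied(dp,tw):
    """record the last row sent as the commanded pose"""
    p,Rm=cmd(); setcmd(p+Rm@(np.array(dp)*750),Rm@R.from_rotvec(np.array(tw)*np.pi/4).as_matrix())
def share(p,Rt=None):
    p0,R0=cmd(); Rt=R0 if Rt is None else Rt
    print('dp',np.round(R0.T@(np.array(p)-p0)/750,4).tolist(),'tw',np.round(R.from_matrix(R0.T@Rt).as_rotvec()/(np.pi/4),4).tolist())
def down(yaw): return R.from_euler('xyz',[np.pi,0,yaw]).as_matrix()
def st():
    s=robot.read_state(); print(round(s['clock'],2),'q',np.round(s['joint_pos'],2),'p',np.round(s['tool_pos'],1),'r',np.round(s['ee_rot'],3),'f',np.round(s['wrist_force'],1),'w',round(s['width']*88,1),round(s['gripper_force'],1))
E
python3 - <<'E'
from h import *
setcmd([184.459,649.325,222.664],down(2.8648))
share([390,310,225],down(2.8648-.78))
E
```

```text
dp [-0.3873, -0.3603, -0.0031] tw [0.0, -0.0, 0.9931]
```

jog_arm:
  delta_pos:
    - [-0.387, -0.36, -0.003]
    - [-0.387, -0.36, -0.003]
    - [-0.387, -0.36, -0.003]
    - [-0.387, -0.36, -0.003]
    - [-0.387, -0.36, -0.003]
    - [-0.387, -0.36, -0.003]
    - [-0.387, -0.36, -0.003]
    - [-0.387, -0.36, -0.003]
  twist:
    - [0, 0, 0.99]
    - [0, 0, 0.99]
    - [0, 0, 0.99]
    - [0, 0, 0.99]
    - [0, 0, 0.99]
    - [0, 0, 0.99]
    - [0, 0, 0.99]
    - [0, 0, 0.99]
  jaw: [1, 1, 1, 1, 1, 1, 1, 1]

```text
clock: 1.15
tool_pos: [390.6, 308.7, 225.0]
ee_rot: [-3.142, 0.0, 2.083]
wrist_force: [-1.2, -0.3, -0.2]
width: 1.001
gripper_force: 0.0
```

```bash
python3 - <<'E'
from h import *
applied([-0.387,-0.36,-0.003],[0,0,.99]); print(cmd()[0],R.from_matrix(cmd()[1]).as_euler('xyz')); st()
share([570,0,225],down(1.681))
E
```

```text
[389.87778959 310.28490888 224.914     ] [3.14159265 0.         2.08725582]
1.15 q [-1.07  0.18  0.32  1.98 -0.07  0.99 -0.21] p [390.6 308.7 225. ] r [-3.142  0.     2.083] f [-1.2 -0.3 -0.2] w 88.1 0.0
dp [-0.4783, 0.0045, -0.0001] tw [-0.0, -0.0, 0.5173]
```

jog_arm:
  delta_pos:
    - [-0.478, 0.0045, 0]
    - [-0.478, 0.0045, 0]
    - [-0.478, 0.0045, 0]
    - [-0.478, 0.0045, 0]
    - [-0.478, 0.0045, 0]
    - [-0.478, 0.0045, 0]
    - [-0.478, 0.0045, 0]
    - [-0.478, 0.0045, 0]
  twist:
    - [0, 0, 0.517]
    - [0, 0, 0.517]
    - [0, 0, 0.517]
    - [0, 0, 0.517]
    - [0, 0, 0.517]
    - [0, 0, 0.517]
    - [0, 0, 0.517]
    - [0, 0, 0.517]
  jaw: [1, 1, 1, 1, 1, 1, 1, 1]

```text
clock: 2.15
tool_pos: [569.6, 2.6, 224.4]
ee_rot: [-3.141, -0.001, 1.684]
wrist_force: [-0.3, 0.7, -0.6]
width: 0.998
gripper_force: 0.0
```

```bash
python3 - <<'E'
from h import *
applied([-0.478,0.0045,0],[0,0,.517]); print(cmd()[0]); st()
d=cap('wrist','w1'); cv2.imwrite('pics/w1b.png',cv2.resize(d['color'],(800,500),interpolation=cv2.INTER_CUBIC))
print(d['origin'],d['orientation'])
E
```

```text
[5.69841515e+02 2.09598232e-01 2.24914000e+02]
2.15 q [-0.56  0.33  0.56  1.84 -0.21  1.03  0.2 ] p [569.6   2.6 224.4] r [-3.141e+00 -1.000e-03  1.684e+00] f [-0.3  0.7 -0.6] w 87.8 0.0
[562.9484822   73.27744963 386.40178507] [2.87730899e+00 7.51478238e-04 1.11284780e-01]
```

View pics/w1b.png

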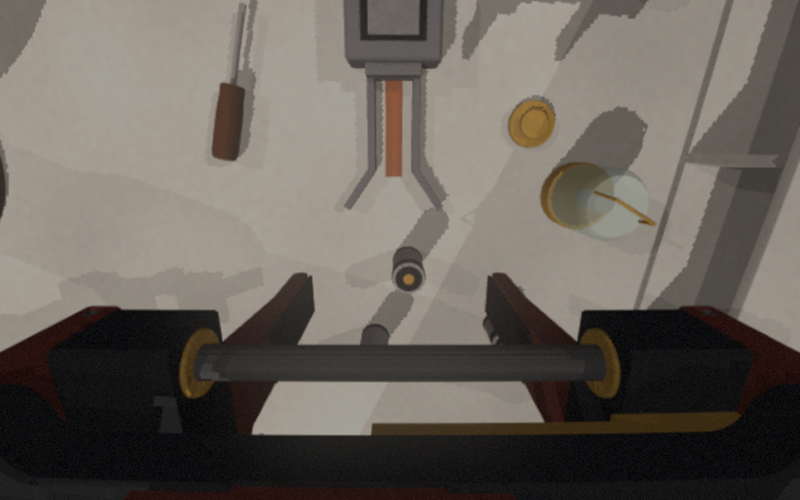

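The channel is vertical in this image: strip at x=394 from y=80 to 176, stop wall at y=63–78, rail tips at (348,207) and (438,208). The first cell's nub is at (408,279).

```bash
python3 - <<'E'
from h import *
np.set_printoptions(precision=1,suppress=True)
W=load('w1'); w=lambda u,v:uc(u,v,0,0,1.25)
P={'nub':((408,279),63),'strip0':((394.5,80),0),'strip1':((394,176),0),'wallL':((366,77),30),'wallR':((423,77),30),'hL':((351,62),40),'hR':((440,62),40),'rtL':((348,207),15),'rtR':((438,208),15),'rL1':((372,78),15),'rL2':((372,168),15),'rR1':((416,78),15),'rR2':((416,170),15)}
Q={k:onz(W,w(*p),z)[:2] for k,(p,z) in P.items()}
for k,v in Q.items():print(k,v)
mid=lambda a,b:(Q[a]+Q[b])/2
for a,b in [('wallL','wallR'),('hL','hR'),('rtL','rtR'),('rL1','rR1'),('rL2','rR2')]: print(a,mid(a,b))
E
```

```text
nub [585.4 -51.9]
strip0 [550.1 140.3]
strip1 [560.1  42.6]
wallL [523.8 134.8]
wallR [577.8 140.8]
hL [510.1 144.3]
hR [591.2 153.3]
rtL [514.1   5.2]
rtR [611.5  15. ]
rL1 [528.2 137.1]
rL2 [536.2  49.5]
rR1 [571.6 141.9]
rR2 [582.7  52.6]
wallL [550.8 137.8]
hL [550.7 148.8]
rtL [562.8  10.1]
rL1 [549.9 139.5]
rL2 [559.5  51.1]
```

```bash
python3 - <<'E'
from h import *
st(); D=down(1.673)
share([585.3,-52.7,120],D); share([585.3,-52.7,24],D)
E
```

```text
2.2 q [-0.56  0.33  0.56  1.84 -0.21  1.03  0.2 ] p [569.5   2.9 224.4] r [-3.141e+00 -1.000e-03  1.685e+00] f [-0.2 -0.6  0.4] w 88.0 0.0
dp [-0.0724, 0.0127, 0.1399] tw [-0.0, -0.0, 0.0104]
dp [-0.0724, 0.0127, 0.2679] tw [-0.0, -0.0, 0.0104]
```

jog_arm:
  delta_pos:
    - [-0.0724, 0.0127, 0.05]
    - [-0.0724, 0.0127, 0.14]
    - [-0.0724, 0.0127, 0.14]
    - [-0.0724, 0.0127, 0.2]
    - [-0.0724, 0.0127, 0.268]
    - [-0.0724, 0.0127, 0.268]
    - [-0.0724, 0.0127, 0.268]
  twist:
    - [0, 0, 0.01]
    - [0, 0, 0.01]
    - [0, 0, 0.01]
    - [0, 0, 0.01]
    - [0, 0, 0.01]
    - [0, 0, 0.01]
    - [0, 0, 0.01]
  jaw: [1, 1, 1, 1, 1, 1, 1]

```text
clock: 3.08
tool_pos: [587.0, -51.8, 26.4]
ee_rot: [3.139, -0.0, 1.675]
wrist_force: [-0.3, 0.7, 0.9]
width: 1.001
gripper_force: 0.0
```

```bash
python3 - <<'E'
from h import *
applied([-0.0724,0.0127,0.268],[0,0,.01]); print(cmd()[0]); st()
d=cap('wrist','w2'); st(); cv2.imwrite('pics/w2b.png',cv2.resize(d['color'],(800,500),interpolation=cv2.INTER_CUBIC))
D=down(1.673)
for p in [(580,-38,23),(575,-24,23),(570,-10,23),(565,4,23),(562.3,20,23)]: share(p,D)
E
```

```text
[585.29153476 -52.71027048  23.914     ]
3.08 q [-0.34  0.63  0.44  1.93 -0.42  0.67  0.46] p [587.  -51.8  26.4] r [ 3.139 -0.     1.675] f [-0.3  0.7  0.9] w 88.1 0.0
3.12 q [-0.34  0.63  0.44  1.93 -0.42  0.67  0.46] p [587.4 -52.1  26.8] r [ 3.137 -0.     1.674] f [ 1.  -0.2  0.4] w 87.9 0.0
dp [0.0202, -0.005, 0.0012] tw [-0.0, -0.0, 0.0004]
dp [0.0395, -0.0097, 0.0012] tw [-0.0, -0.0, 0.0004]
dp [0.0587, -0.0145, 0.0012] tw [-0.0, -0.0, 0.0004]
dp [0.078, -0.0192, 0.0012] tw [-0.0, -0.0, 0.0004]
dp [0.0996, -0.0206, 0.0012] tw [-0.0, -0.0, 0.0004]
```

View pics/w2b.png

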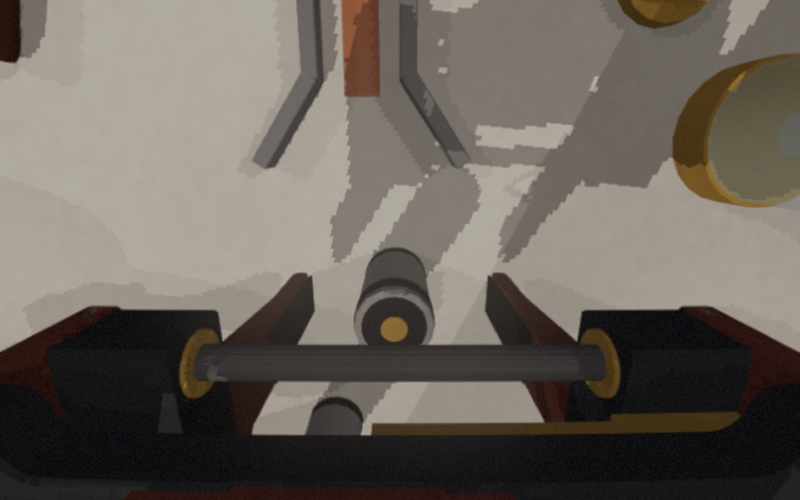

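The cell stands between the fingers, nub at (394,329) against a finger midline of about x=400. I'll grip it lightly and slide.

jog_arm:
  delta_pos:
    - [0, 0, 0]
    - [0, 0, 0]
    - [0, 0, 0]
    - [0, 0, 0]
    - [0, 0, 0]
  twist:
    - [0, 0, 0]
    - [0, 0, 0]
    - [0, 0, 0]
    - [0, 0, 0]
    - [0, 0, 0]
  jaw: [0.3, 0.3, 0.3, 0.3, 0.3]
  squeeze: 8

```text
clock: 3.75
tool_pos: [585.2, -52.8, 23.8]
ee_rot: [-3.141, -0.0, 1.673]
wrist_force: [-0.8, 0.1, -0.3]
width: 0.471
gripper_force: 0.0
```

```bash
python3 - <<'E'
from h import *
st()
E
```

```text
3.75 q [-0.34  0.63  0.44  1.93 -0.42  0.66  0.46] p [585.2 -52.8  23.8] r [-3.141 -0.     1.673] f [-0.8  0.1 -0.3] w 41.4 0.0
```

jog_arm:
  delta_pos:
    - [0, 0, 0]
    - [0, 0, 0]
    - [0, 0, 0]
    - [0.0202, -0.005, 0.0012]
    - [0.0395, -0.0097, 0.0012]
    - [0.0587, -0.0145, 0.0012]
    - [0.078, -0.0192, 0.0012]
    - [0.0996, -0.0206, 0.0012]
  twist:
    - [0, 0, 0]
    - [0, 0, 0]
    - [0, 0, 0]
    - [0, 0, 0]
    - [0, 0, 0]
    - [0, 0, 0]
    - [0, 0, 0]
    - [0, 0, 0]
  jaw: [0.3, 0.3, 0.3, 0.3, 0.3, 0.3, 0.3, 0.3]
  squeeze: 8

```text
clock: 4.75
tool_pos: [560.7, 21.6, 22.5]
ee_rot: [-3.139, -0.001, 1.674]
wrist_force: [0.1, -0.8, -0.2]
width: 0.383
gripper_force: 8.0
```

```bash
python3 - <<'E'
from h import *
applied([0.0996,-0.0206,0.0012],[0,0,0]); print(cmd()[0]);st()
L=lambda y:(554.8-.102*(y-94),y,23)
for y in [35,50,65,80,95,110,119,119]: share(L(y))
d=cap('wrist','w3'); cv2.imwrite('pics/w3b.png',d['color'][0:330])
E
```

```text
[562.27529958  20.01555312  23.014     ]
4.75 q [-0.49  0.61  0.44  2.   -0.42  0.63  0.34] p [560.7  21.6  22.5] r [-3.139e+00 -1.000e-03  1.674e+00] f [ 0.1 -0.8 -0.2] w 33.7 8.0
dp [0.0201, 0.0001, 0.0] tw [0.0, 0.0, 0.0]
dp [0.0402, 0.0001, 0.0] tw [0.0, 0.0, 0.0]
dp [0.0603, 0.0001, 0.0] tw [0.0, 0.0, 0.0]
dp [0.0804, 0.0002, 0.0] tw [0.0, 0.0, 0.0]
dp [0.1005, 0.0002, 0.0] tw [0.0, 0.0, 0.0]
dp [0.1206, 0.0002, 0.0] tw [0.0, 0.0, 0.0]
dp [0.1327, 0.0002, 0.0] tw [0.0, 0.0, 0.0]
dp [0.1327, 0.0002, 0.0] tw [0.0, 0.0, 0.0]
```

View pics/w3b.png

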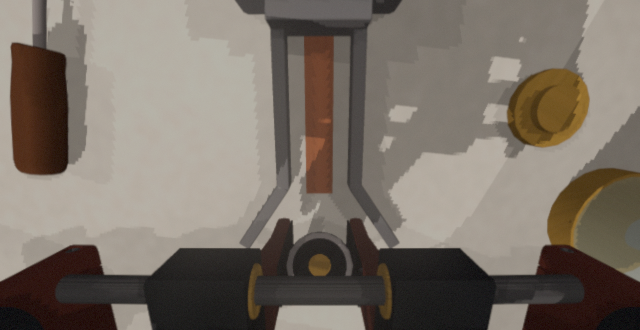

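The cell is gripped and centred on the channel: nub at x=319, strip at x=318. I'll slide on.

jog_arm:
  delta_pos:
    - [0.02, 0, 0]
    - [0.04, 0, 0]
    - [0.06, 0, 0]
    - [0.08, 0, 0]
    - [0.1, 0, 0]
    - [0.12, 0, 0]
    - [0.128, 0, 0]
    - [0.128, 0, 0]
  twist:
    - [0, 0, 0]
    - [0, 0, 0]
    - [0, 0, 0]
    - [0, 0, 0]
    - [0, 0, 0]
    - [0, 0, 0]
    - [0, 0, 0]
    - [0, 0, 0]
  jaw: [0.3, 0.3, 0.3, 0.3, 0.3, 0.3, 0.3, 0.3]

```text
clock: 5.8
tool_pos: [552.4, 115.9, 23.0]
ee_rot: [3.142, -0.0, 1.674]
wrist_force: [-0.1, -0.5, -1.9]
width: 0.385
gripper_force: 8.0
```

```bash
python3 - <<'E'
from h import *
applied([0.128,0,0],[0,0,0]); print(cmd()[0]);st()
E
```

```text
[552.44730104 115.51115744  23.014     ]
5.8 q [-0.66  0.61  0.45  1.99 -0.43  0.64  0.18] p [552.4 115.9  23. ] r [ 3.142 -0.     1.674] f [-0.1 -0.5 -1.9] w 33.9 8.0
```

jog_arm:
  delta_pos:
    - [0.003, 0, 0]
    - [0.005, 0, 0]
    - [0.007, 0, 0]
    - [0.009, 0, 0]
    - [0.01, 0, 0]
    - [0.011, 0, 0]
    - [0.012, 0, 0]
    - [0.012, 0, 0]
  twist:
    - [0, 0, 0]
    - [0, 0, 0]
    - [0, 0, 0]
    - [0, 0, 0]
    - [0, 0, 0]
    - [0, 0, 0]
    - [0, 0, 0]
    - [0, 0, 0]
  jaw: [0.3, 0.3, 0.3, 0.3, 0.3, 0.3, 0.3, 0.3]

```text
clock: 6.8
tool_pos: [551.5, 124.5, 23.0]
ee_rot: [-3.142, -0.0, 1.673]
wrist_force: [-0.5, -0.4, -2.1]
width: 0.384
gripper_force: 8.0
```

```bash
python3 - <<'E'
from h import *
applied([0.012,0,0],[0,0,0]); print(cmd()[0]);st()
E
```

```text
[551.52592618 124.46387034  23.014     ]
6.8 q [-0.67  0.61  0.45  1.99 -0.43  0.64  0.16] p [551.5 124.5  23. ] r [-3.142 -0.     1.673] f [-0.5 -0.4 -2.1] w 33.8 8.0
```

jog_arm:
  delta_pos:
    - [0.0013, 0, 0]
    - [0.0026, 0, 0]
    - [0.004, 0, 0]
    - [0.0053, 0, 0]
    - [0.0053, 0, 0]
  twist:
    - [0, 0, 0]
    - [0, 0, 0]
    - [0, 0, 0]
    - [0, 0, 0]
    - [0, 0, 0]
  jaw: [0.3, 0.3, 0.3, 0.3, 0.3]

```text
clock: 7.42
tool_pos: [551.1, 128.6, 23.0]
ee_rot: [3.142, -0.0, 1.674]
wrist_force: [0.6, 0.4, -1.4]
width: 0.387
gripper_force: 8.0
```

```bash
python3 - <<'E'
from h import *
applied([0.0053,0,0],[0,0,0]); print(cmd()[0]);st()
E
```

```text
[551.11898561 128.41798521  23.014     ]
7.42 q [-0.68  0.61  0.45  1.99 -0.43  0.64  0.15] p [551.1 128.6  23. ] r [ 3.142 -0.     1.674] f [ 0.6  0.4 -1.4] w 34.0 8.0
```

```bash
cat >> h.py <<'E'
def nub(img,box):
    x0,y0,x1,y1=box; h=cv2.cvtColor(img,cv2.COLOR_BGR2HSV)[y0:y1,x0:x1]
    m=cv2.inRange(h,(12,110,90),(32,255,255)); n,l,s,c=cv2.connectedComponentsWithStats(m)
    return [(int(s[i,4]),np.round(c[i]+[x0,y0],1).tolist()) for i in range(1,n) if s[i,4]>20]
E
python3 - <<'E'
from h import *
a=cv2.imread('pics/w3.png'); print(nub(a,(285,225,355,300)))
d=cap('wrist','w4'); n=nub(d['color'],(285,225,355,300)); print(n)
print(onz(d,n[0][1],63), onz(load('w3'),nub(a,(285,225,355,300))[0][1],63));st()
cv2.imwrite('pics/w4b.png',d['color'][100:300,200:440].repeat(3,0).repeat(3,1))
E
```

```text
[(370, [319.3, 265.1])]
[(387, [319.2, 265.3])]
[551.97717867 129.52906667  63.        ] [561.65405723  22.92127037  63.        ]
7.47 q [-0.68  0.61  0.45  1.99 -0.43  0.64  0.15] p [551.1 128.5  23. ] r [ 3.142 -0.     1.673] f [-0.4  0.  -1.5] w 34.0 8.0
```

View pics/w4b.png

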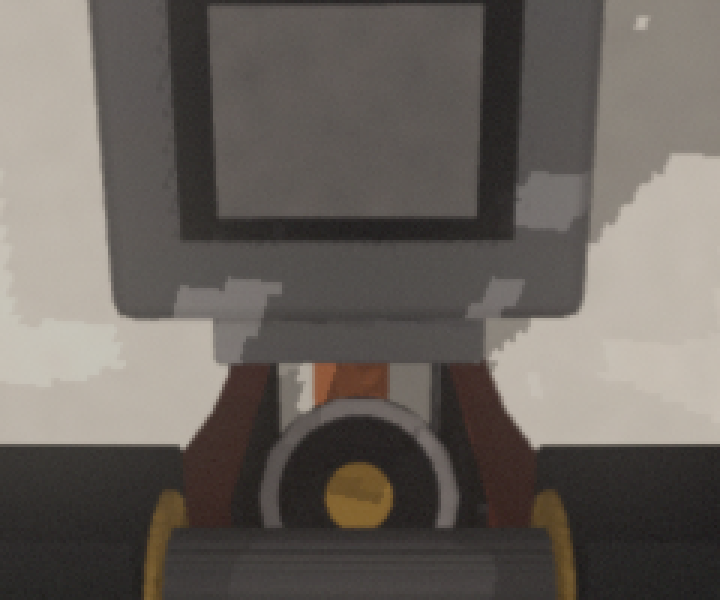

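A strip of floor still shows between the stop wall (front top edge at crop y=361, pixel (316.7,220.2)) and the cell's rim, so the cell is not there yet.

```bash
python3 - <<'E'
from h import *
d=load('w4'); print(onz(d,uc(350,362,200,100,3),30), onz(d,uc(350,362,200,100,3),28), onz(d,uc(360,398,200,100,3),61))
E
```

```text
[549.13930157 140.38082913  30.        ] [549.19340643 139.61862833  28.        ] [550.51572009 146.18946717  61.        ]
```

```bash
python3 - <<'E'
from h import *
np.set_printoptions(precision=1,suppress=True)
st()
for f,c,n in [('w2',(585.3,-52.7),'w2'),('w3',(560.7,21.6),'w3'),('w4',(551.1,128.6),'w4')]:
    d=load(f);a=cv2.imread(f'pics/{f}.png');cd=np.array([-.102,.995])
    P=[(*(np.array(c)+17*cd),0),(*(np.array(c)+17*cd),61),(*c,63),(*c,0)]
    pr=proj(d,P);print(f,'base front',pr[0],'rim',pr[1],'nub',pr[2])
    x=int(pr[1][0]); print([a[y,x].tolist() for y in range(180,246,4)]); print([a[y,x+20].tolist() for y in range(180,246,4)])
E
```

```text
7.47 q [-0.7  0.6  0.5  2.  -0.4  0.6  0.1] p [551.1 128.5  23. ] r [ 3.1 -0.   1.7] f [-0.4  0.  -1.5] w 34.0 8.0
w2 base front [315.2 197.8] rim [313.8 232. ] nub [313.9 264.6]
[[160, 170, 175], [132, 142, 147], [115, 125, 131], [115, 124, 131], [116, 123, 130], [47, 52, 54], [69, 73, 78], [68, 71, 76], [69, 72, 77], [69, 70, 77], [67, 71, 76], [42, 46, 49], [48, 51, 54], [85, 89, 97], [105, 110, 118], [44, 49, 52], [44, 46, 50]]
[[116, 125, 131], [115, 123, 130], [114, 123, 129], [115, 123, 130], [114, 123, 129], [116, 124, 132], [84, 90, 96], [60, 64, 70], [70, 74, 78], [72, 76, 80], [69, 71, 79], [69, 72, 78], [44, 45, 50], [42, 48, 49], [72, 75, 81], [108, 112, 122], [79, 84, 91]]
w3 base front [317.9 198.3] rim [317.  233.8] nub [317.1 267.3]
[[52, 68, 106], [50, 68, 105], [51, 68, 105], [55, 71, 108], [115, 125, 132], [120, 129, 135], [158, 169, 175], [159, 171, 176], [119, 128, 134], [115, 124, 129], [99, 106, 113], [98, 105, 112], [99, 106, 112], [66, 71, 76], [89, 92, 98], [38, 39, 43], [35, 38, 41]]
[[99, 106, 112], [98, 106, 113], [99, 107, 114], [103, 110, 116], [102, 110, 116], [99, 107, 112], [99, 106, 113], [103, 111, 118], [115, 125, 131], [116, 125, 131], [115, 123, 130], [110, 118, 125], [107, 115, 122], [107, 116, 122], [101, 109, 114], [88, 91, 99], [76, 80, 86]]
w4 base front [317.8 198.1] rim [317.2 233.4] nub [317.2 266.8]
[[53, 56, 58], [76, 79, 82], [76, 77, 82], [77, 81, 83], [77, 80, 83], [76, 78, 82], [68, 72, 73], [72, 74, 78], [75, 78, 82], [76, 77, 82], [69, 72, 80], [43, 62, 101], [44, 63, 101], [52, 59, 76], [98, 100, 108], [37, 39, 42], [37, 38, 41]]
[[61, 63, 65], [77, 79, 82], [75, 79, 81], [75, 80, 83], [75, 77, 81], [77, 80, 83], [66, 69, 70], [80, 80, 85], [76, 79, 81], [77, 78, 82], [75, 77, 82], [104, 111, 118], [104, 110, 116], [103, 110, 117], [97, 104, 111], [100, 103, 112], [82, 86, 93]]
```

In w2 the cell's side shows above its rim, but in w3 and w4 it doesn't. The cell is pitched forward in the grip, because its foot dragged. I'll back up slowly so friction and gravity stand it up again.

jog_arm:
  delta_pos:
    - [-0.003, 0, 0]
    - [-0.006, 0, 0]
    - [-0.009, 0, 0]
    - [-0.012, 0, 0]
    - [-0.015, 0, 0]
    - [-0.018, 0, 0]
    - [-0.018, 0, 0]
  twist:
    - [0, 0, 0]
    - [0, 0, 0]
    - [0, 0, 0]
    - [0, 0, 0]
    - [0, 0, 0]
    - [0, 0, 0]
    - [0, 0, 0]
  jaw: [0.3, 0.3, 0.3, 0.3, 0.3, 0.3, 0.3]
  squeeze: 3

```text
clock: 8.35
tool_pos: [552.5, 114.7, 23.0]
ee_rot: [3.142, 0.0, 1.673]
wrist_force: [-0.1, -0.3, -1.3]
width: 0.389
gripper_force: 3.0
```

```bash
cat >> h.py <<'E'
def prof(f,xs=(0,20)):
    d=cap('wrist',f);a=d['color'];n=nub(a,(270,215,370,310));print(n)
    x=int(n[0][1][0]) if n else 319
    for k in xs: print(k,[int(a[y,x+k].mean()) for y in range(184,260,2)])
    if n: print(np.round(onz(d,n[0][1],63),1))
E
python3 - <<'E'
from h import *
applied([-0.018,0,0],[0,0,0]);st();prof('w5')
E
```

```text
8.35 q [-0.66  0.61  0.45  1.99 -0.43  0.64  0.18] p [552.5 114.7  23. ] r [3.142 0.    1.673] f [-0.1 -0.3 -1.3] w 34.2 3.0
[(384, [319.2, 265.2])]
0 [73, 79, 79, 79, 78, 78, 77, 70, 72, 72, 75, 80, 78, 78, 80, 80, 79, 71, 69, 70, 71, 71, 72, 67, 60, 102, 103, 69, 36, 39, 38, 39, 39, 35, 37, 66, 82, 81]
20 [68, 80, 78, 77, 79, 77, 78, 83, 108, 109, 108, 110, 119, 119, 120, 119, 120, 119, 118, 117, 109, 108, 107, 108, 108, 109, 108, 96, 102, 107, 99, 104, 55, 41, 41, 34, 36, 37]
[553.4 115.7  63. ]
```

```bash
python3 - <<'E'
from h import *
s=cap('scene','s5')['color']; t=cap('top','t5')['color']; w=cv2.imread('pics/w5.png')
o=np.zeros((600,800,3),np.uint8)
p=proj(load('s5'),[(552,115,30)])[0];print(p, proj(load('t5'),[(552,115,30)])[0])
x,y=int(p[0]),int(p[1]); o[:400,:400]=cv2.resize(s[y-40:y+40,x-40:x+40],(400,400),interpolation=cv2.INTER_CUBIC)
q=proj(load('t5'),[(552,115,30)])[0];x,y=int(q[0]),int(q[1]); o[:400,400:]=cv2.resize(t[y-40:y+40,x-40:x+40],(400,400),interpolation=cv2.INTER_CUBIC)
o[400:,:400]=cv2.resize(w[180:280,220:420],(400,200)); w3=cv2.imread('pics/w2.png');o[400:,400:]=cv2.resize(w3[180:280,220:420],(400,200))
cv2.imwrite('pics/m5.png',o)
E
```

```text
[365.27345616 246.56897857] [275.15791191 209.13876435]
```

View pics/m5.png

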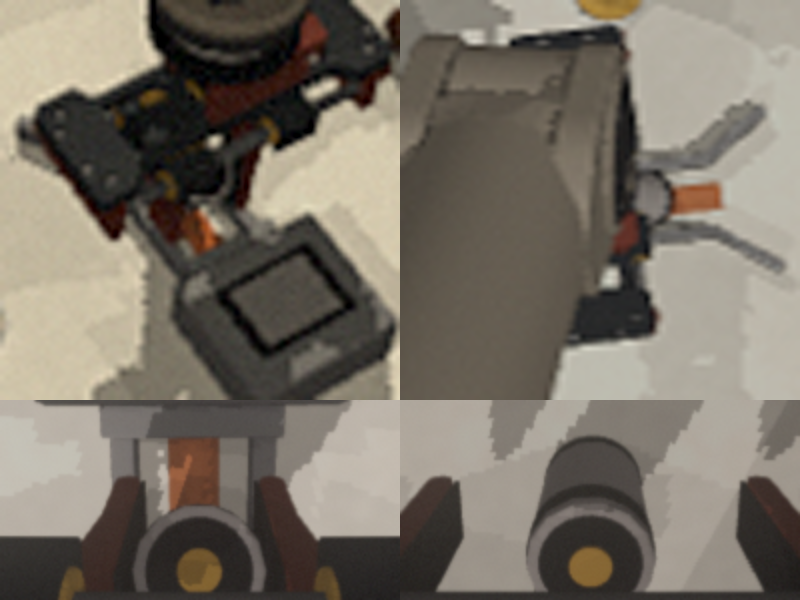

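The top panel shows the cell's foot trailing behind the gripper at about (672,195), and the wrist panel shows only its top face, so it leans roughly 30° forward in the grip. Next I'll fit that tilt numerically.

```bash
python3 - <<'E'
from h import *
from scipy.optimize import least_squares
np.set_printoptions(precision=1,suppress=True)
W=load('w5');T=load('t5');g=np.array([552.5,114.7]);c=np.array([-.102,.995])
th=np.linspace(0,2*np.pi,73)
def pts(y,z,t,r,h):  # h along axis from base; y,z = base centre (fwd offset,height), t = lean forward
    n=np.array([np.sin(t),np.cos(t)]); f=np.array([np.cos(t),-np.sin(t)]); l=np.array([.995,.102])
    o=np.array([y,z])+h*n
    q=o+np.outer(r*np.cos(th),f); 
    return np.column_stack([g+np.outer(q[:,0],c)+np.outer(r*np.sin(th),l),q[:,1]])
def res(v,full=False):
    y,z,t=v; R_=proj(W,pts(y,z,t,17,61)); N=proj(W,pts(y,z,t,5.5,63)); B=proj(T,pts(y,z,t,17,0)); R0=proj(W,pts(y,z,t,17,0))
    m=[(R_[:,0].max()-R_[:,0].min())/2,N[:,1].mean(),R_[:,1].min(),B[:,0].max()]
    if full:print(np.round(m,1),'base row',R0[:,1].min())
    return (np.array(m)-[32.75,265.2,232.5,289.4])/[.4,.5,.5,.8]
for t0 in [0,.3,.6,.9]:
    s=least_squares(res,[-20*t0,0,t0]);y,z,t=s.x;print(s.x[:2],np.degrees(t),s.cost);res(s.x,1)
    print('lowest z',z-17*np.sin(abs(t)),'grip along axis', (42-z)*np.cos(t)-y*np.sin(t),'perp',(0-y)*np.cos(t)-(42-z)*-np.sin(t)*-1)
E
```

```text
[-27.6   0.6] 23.93212947694495 0.34153940228442986
[ 32.6 265.4 232.2 289.6] base row 233.08327123506422
lowest z -6.3186582963116695 grip along axis 49.069321634899204 perp 8.450866410574125
[-27.6   0.6] 23.93208090056233 0.3415394023004438
[ 32.6 265.4 232.2 289.6] base row 233.08320183173768
lowest z -6.318682345329534 grip along axis 49.06933235137428 perp 8.450856542820507
[-27.6   0.6] 23.93207942300097 0.3415394023044313
[ 32.6 265.4 232.2 289.6] base row 233.08319972739187
lowest z -6.318683040084071 grip along axis 49.06933263946453 perp 8.450856247923564
[-27.6   0.6] 23.932150407455055 0.3415394023150229
[ 32.6 265.4 232.2 289.6] base row 233.08330170409653
lowest z -6.318656280670853 grip along axis 49.069326304755904 perp 8.450871013201358
```

jog_arm:
  delta_pos:
    - [0, 0, 0]
    - [-0.0027, 0, -0.001]
    - [-0.0055, 0, -0.0019]
    - [-0.0085, 0, -0.0027]
    - [-0.0114, 0, -0.0034]
    - [-0.0144, 0, -0.0039]
    - [-0.0144, 0, -0.0039]
    - [-0.0144, 0, -0.0039]
  twist:
    - [0, 0, 0]
    - [0, 0.11, 0]
    - [0, 0.22, 0]
    - [0, 0.33, 0]
    - [0, 0.44, 0]
    - [0, 0.555, 0]
    - [0, 0.555, 0]
    - [0, 0.555, 0]
  jaw: [0.3, 0.3, 0.3, 0.3, 0.3, 0.3, 0.3, 0.3]
  squeeze: 10

```text
clock: 9.5
tool_pos: [553.9, 103.7, 26.2]
ee_rot: [3.141, -0.434, 1.673]
wrist_force: [-1.6, -3.9, 4.0]
width: 0.386
gripper_force: 10.0
```

```bash
python3 - <<'E'
from h import *
applied([-0.0144,0,-0.0039],[0,.555,0]);print(cmd()[0]);st();prof('w6')
cap('scene','s6');cap('top','t6')
# scene: any brass nub visible near the channel?
for f,z in (('s6',63),('t6',63)):
    a=cv2.imread(f'pics/{f}.png');x,y=proj(load(f),[(553,100,60)])[0].astype(int)
    print(f,(x,y),[(n,np.round(onz(load(f),n[1],63),0)) for n in nub(a,(x-25,y-25,x+25,y+25))])
E
```

```text
[553.60669774 104.24566037  25.939     ]
9.5 q [-0.13  0.62  0.12  1.97 -0.78  0.75  0.69] p [553.9 103.7  26.2] r [ 3.141 -0.434  1.673] f [-1.6 -3.9  4. ] w 33.9 10.0
[(382, [319.4, 265.4])]
0 [55, 61, 66, 65, 63, 68, 66, 70, 72, 76, 79, 80, 81, 79, 79, 80, 79, 81, 80, 81, 80, 80, 81, 79, 61, 96, 100, 85, 39, 37, 37, 34, 36, 39, 38, 50, 92, 90]
20 [54, 98, 108, 108, 107, 108, 108, 107, 108, 107, 105, 114, 116, 117, 116, 115, 116, 117, 115, 115, 114, 115, 114, 116, 117, 116, 117, 107, 97, 99, 102, 96, 54, 38, 31, 35, 35, 35]
[556.7  87.8  63. ]
s6 (np.int64(363), np.int64(236)) []
t6 (np.int64(278), np.int64(207)) []
```

jog_arm:
  delta_pos:
    - [0, 0, 0]
    - [0, 0, 0]
    - [0, 0, 0]
    - [0, 0, 0]
  twist:
    - [0, 0, 0]
    - [0, 0, 0]
    - [0, 0, 0]
    - [0, 0, 0]
  jaw: [0.42, 0.46, 0.5, 0.5]

```text
clock: 10.15
tool_pos: [553.5, 104.4, 25.8]
ee_rot: [-3.141, -0.436, 1.674]
wrist_force: [0.6, -0.0, -0.3]
width: 0.5
gripper_force: 0.0
```

```bash
python3 - <<'E'
from h import *
st();prof('w7')
E
```

```text
10.15 q [-0.13  0.62  0.11  1.97 -0.78  0.75  0.7 ] p [553.5 104.4  25.8] r [-3.141 -0.436  1.674] f [ 0.6 -0.  -0.3] w 44.0 0.0
[(203, [319.2, 270.6])]
0 [53, 56, 66, 68, 69, 67, 68, 68, 74, 76, 81, 83, 82, 81, 81, 81, 83, 81, 83, 81, 83, 81, 83, 83, 83, 82, 82, 75, 60, 90, 106, 100, 57, 39, 37, 38, 40, 40]
20 [52, 68, 108, 110, 111, 110, 111, 111, 109, 109, 110, 109, 119, 119, 116, 118, 120, 118, 119, 117, 118, 117, 118, 119, 119, 120, 121, 120, 120, 118, 117, 112, 90, 105, 107, 105, 82, 44]
[556.5  86.   63. ]
```

jog_arm:
  delta_pos:
    - [0, 0, 0]
    - [0, 0, 0]
    - [0, 0, 0]
    - [0, 0, -0.04]
    - [0, 0, -0.09]
    - [0, 0, -0.15]
    - [0, 0, -0.15]
    - [0, 0, -0.15]
  twist:
    - [0, 0, 0]
    - [0, 0, 0]
    - [0, 0, 0]
    - [0, 0, 0]
    - [0, 0, 0]
    - [0, 0, 0]
    - [0, 0, 0]
    - [0, 0, 0]
  jaw: [0.7, 1, 1, 1, 1, 1, 1, 1]

```text
clock: 11.2
tool_pos: [558.0, 57.5, 127.5]
ee_rot: [-3.141, -0.436, 1.673]
wrist_force: [0.1, 0.2, 0.5]
width: 0.998
gripper_force: 0.0
```

```bash
python3 - <<'E'
from h import *
applied([0,0,-.15],[0,0,0]);print(cmd()[0]);st()
c=lambda y:np.array([554.8-.102*(y-94),y])
for v in ('wrist','scene','top'):
    f=v+'8';d=cap(v,f);a=d['color'];u=proj(d,[(*c(85),63)])[0].astype(int)
    k=70 if v=='wrist' else 14
    print(v,u,[(n[0],n[1],np.round(onz(d,n[1],63),1)) for n in nub(a,(max(u[0]-k,0),max(u[1]-k,0),u[0]+k,u[1]+k))])
E
```

```text
[558.46951583  56.99516983 127.91936156]
11.2 q [-0.12  0.48  0.2   1.91 -0.66  0.96  0.61] p [558.   57.5 127.5] r [-3.141 -0.436  1.673] f [0.1 0.2 0.5] w 87.9 0.0
wrist [318 204] [(135, [319.8, 205.9], array([556.9,  83.5,  63. ]))]
scene [359 231] []
top [283 206] []
```

```bash
python3 - <<'E'
from h import *
D=down(1.673); share([560.8,35,110],D)
E
```

```text
dp [-0.0368, 0.0001, 0.0092] tw [-0.0001, -0.555, 0.0004]
```

jog_arm:
  delta_pos:
    - [-0.0368, 0, 0.0092]
    - [-0.0368, 0, 0.0092]
    - [-0.0368, 0, 0.0092]
    - [-0.0368, 0, 0.0092]
    - [-0.0368, 0, 0.0092]
    - [-0.0368, 0, 0.0092]
  twist:
    - [0, -0.555, 0]
    - [0, -0.555, 0]
    - [0, -0.555, 0]
    - [0, -0.555, 0]
    - [0, -0.555, 0]
    - [0, -0.555, 0]
  jaw: [0.6, 0.27, 0.27, 0.27, 0.27, 0.27]

```text
clock: 12.1
tool_pos: [560.6, 33.4, 109.8]
ee_rot: [-3.141, -0.0, 1.671]
wrist_force: [-0.1, 0.4, -0.1]
width: 0.354
gripper_force: 0.0
```

```bash
python3 - <<'E'
from h import *
applied([-0.0368,0,0.0092],[0,-.555,0]);print(cmd()[0]);st()
W8=load('wrist8');d=cap('wrist','w9')
u=proj(d,[(556.9,83.5,63)])[0].astype(int);n=nub(d['color'],(u[0]-60,u[1]-60,u[0]+60,u[1]+60));print(u,n)
if n: print(onz(d,n[0][1],63),tri([W8,d],[[319.8,205.9],n[0][1]]))
x=int(n[0][1][0]);a=d['color'];print([(y,int(a[y,x].mean())) for y in range(u[1]-60,u[1]+30,3)])
E
```

```text
[560.73260137  35.0054717  110.0112176 ]
12.1 q [-0.49  0.45  0.41  1.95 -0.25  0.79  0.16] p [560.6  33.4 109.8] r [-3.141 -0.     1.671] f [-0.1  0.4 -0.1] w 31.1 0.0
[319 146] [(179, [319.1, 146.3])]
[556.51555527  83.84902308  63.        ] [556.70726879  83.68406128  61.15516502]
[(86, 89), (89, 91), (92, 96), (95, 100), (98, 103), (101, 100), (104, 100), (107, 97), (110, 75), (113, 75), (116, 77), (119, 73), (122, 64), (125, 115), (128, 94), (131, 50), (134, 51), (137, 47), (140, 105), (143, 115), (146, 111), (149, 95), (152, 103), (155, 56), (158, 52), (161, 52), (164, 93), (167, 124), (170, 100), (173, 100)]
```

jog_arm:
  delta_pos:
    - [0, 0, 0.06]
    - [0, 0, 0.1213]
    - [0, 0, 0.1213]
    - [0, 0, 0.1213]
    - [0.012, 0, 0.1213]
    - [0.024, 0, 0.1213]
    - [0.036, 0, 0.1213]
    - [0.048, 0, 0.1213]
  twist:
    - [0, 0, 0]
    - [0, 0, 0]
    - [0, 0, 0]
    - [0, 0, 0]
    - [0, 0, 0]
    - [0, 0, 0]
    - [0, 0, 0]
    - [0, 0, 0]
  jaw: [0.27, 0.27, 0.27, 0.27, 0.27, 0.27, 0.27, 0.27]

```text
clock: 13.15
tool_pos: [557.3, 70.0, 19.7]
ee_rot: [3.141, 0.002, 1.673]
wrist_force: [-0.8, -6.1, 6.1]
width: 0.273
gripper_force: 3.7
```

```bash
python3 - <<'E'
from h import *
applied([0.048,0,0.1213],[0,0,0]);print(cmd()[0]);st();prof('w10')
E
```

```text
[557.04710192  70.81632332  19.0362176 ]
13.15 q [-0.5   0.59  0.34  1.99 -0.33  0.61  0.16] p [557.3  70.   19.7] r [3.141e+00 2.000e-03 1.673e+00] f [-0.8 -6.1  6.1] w 24.0 3.7
[(410, [319.3, 228.4]), (68, [270.6, 290.3]), (32, [368.8, 294.7])]
0 [68, 52, 37, 42, 71, 93, 95, 93, 59, 37, 39, 36, 38, 38, 38, 37, 40, 79, 84, 84, 83, 81, 83, 82, 83, 83, 82, 82, 58, 36, 38, 35, 35, 38, 37, 55, 78, 101]
20 [70, 73, 72, 69, 53, 37, 45, 76, 95, 94, 94, 91, 45, 35, 42, 40, 38, 40, 37, 37, 38, 37, 38, 40, 38, 37, 38, 38, 38, 37, 39, 44, 82, 88, 81, 70, 99, 121]
[556.1  92.   63. ]
```

jog_arm:
  delta_pos:
    - [0, 0, 0]
    - [0, 0, 0]
  twist:
    - [0, 0, 0]
    - [0, 0, 0]
  jaw: [0.27, 0.27]

```text
clock: 13.45
tool_pos: [557.2, 70.6, 19.3]
ee_rot: [3.141, 0.0, 1.673]
wrist_force: [-0.8, -3.2, 3.0]
width: 0.269
gripper_force: 2.2
```

```bash
python3 - <<'E'
from h import *
st();prof('w11');a=cv2.imread('pics/w11.png')
print('wallfront+rim scan',[(y,int(a[y,319].mean())) for y in range(100,200,4)])
d=load('w11');P=[(553.5-.0,0,0)]
s=np.array([556.1,92.]);c=np.array([-.102,.995])
print(proj(d,[(*(s+17*c),61),(*(s+17*c),0),(*s,63)]))
E
```

```text
13.45 q [-0.5   0.59  0.34  1.99 -0.33  0.61  0.16] p [557.2  70.6  19.3] r [3.141 0.    1.673] f [-0.8 -3.2  3. ] w 23.7 2.2
[(409, [319.2, 229.2]), (81, [270.7, 287.0]), (25, [368.9, 297.3])]
0 [70, 56, 36, 36, 65, 84, 94, 93, 78, 37, 38, 37, 33, 33, 38, 35, 40, 64, 85, 84, 83, 82, 81, 82, 80, 80, 77, 81, 78, 36, 37, 37, 33, 32, 37, 42, 76, 78]
20 [72, 73, 73, 72, 59, 36, 38, 67, 89, 96, 95, 93, 63, 36, 40, 36, 40, 37, 39, 38, 37, 36, 37, 36, 36, 33, 38, 37, 38, 38, 36, 44, 83, 78, 79, 67, 94, 121]
[556.   92.3  63. ]
wallfront+rim scan [(100, 57), (104, 70), (108, 73), (112, 75), (116, 78), (120, 64), (124, 62), (128, 60), (132, 60), (136, 68), (140, 72), (144, 103), (148, 98), (152, 73), (156, 73), (160, 72), (164, 75), (168, 72), (172, 55), (176, 71), (180, 71), (184, 70), (188, 36), (192, 65), (196, 94)]
[[319.30505954 193.0231201 ]
 [319.27536614 168.86814299]
 [319.36343793 229.75192699]]
```

The cell stands upright with its base and rim rows as predicted, and is moving with the fingers. I'll keep pushing.

jog_arm:
  delta_pos:
    - [0.008, 0, 0]
    - [0.016, 0, 0]
    - [0.024, 0, 0]
    - [0.03, 0, 0]
    - [0.033, 0, 0]
    - [0.035, 0, 0]
    - [0.036, 0, 0]
    - [0.036, 0, 0]
  twist:
    - [0, 0, 0]
    - [0, 0, 0]
    - [0, 0, 0]
    - [0, 0, 0]
    - [0, 0, 0]
    - [0, 0, 0]
    - [0, 0, 0]
    - [0, 0, 0]
  jaw: [0.27, 0.27, 0.27, 0.27, 0.27, 0.27, 0.27, 0.27]

```text
clock: 14.5
tool_pos: [554.5, 96.1, 19.3]
ee_rot: [3.141, 0.001, 1.672]
wrist_force: [-0.1, -5.3, 6.3]
width: 0.27
gripper_force: 3.7
```

```bash
python3 - <<'E'
from h import *
applied([0.036,0,0],[0,0,0]);print(cmd()[0]);st();prof('w12')
E
```

```text
[554.28297733  97.67446204  19.0362176 ]
14.5 q [-0.55  0.59  0.34  1.99 -0.33  0.61  0.12] p [554.5  96.1  19.3] r [3.141e+00 1.000e-03 1.672e+00] f [-0.1 -5.3  6.3] w 23.8 3.7
[(423, [319.3, 228.9]), (134, [272.0, 282.8]), (78, [368.3, 287.3])]
0 [73, 57, 35, 38, 67, 93, 98, 97, 75, 39, 38, 37, 36, 38, 35, 41, 41, 72, 85, 89, 87, 84, 86, 85, 86, 85, 86, 84, 65, 35, 36, 37, 38, 35, 36, 41, 79, 82]
20 [74, 75, 76, 74, 62, 39, 40, 73, 97, 99, 98, 96, 56, 39, 38, 38, 39, 36, 40, 37, 38, 38, 37, 38, 38, 41, 41, 40, 39, 35, 37, 38, 85, 85, 79, 69, 97, 126]
[553.4 118.   63. ]
```

jog_arm:
  delta_pos:
    - [0.002, 0, 0]
    - [0.004, 0, 0]
    - [0.0055, 0, 0]
    - [0.007, 0, 0]
    - [0.007, 0, 0]
  twist:
    - [0, 0, 0]
    - [0, 0, 0]
    - [0, 0, 0]
    - [0, 0, 0]
    - [0, 0, 0]
  jaw: [0.27, 0.27, 0.27, 0.27, 0.27]

```text
clock: 15.18
tool_pos: [553.9, 101.4, 19.3]
ee_rot: [3.141, 0.001, 1.672]
wrist_force: [-0.4, -5.9, 6.5]
width: 0.27
gripper_force: 3.9
```

```bash
python3 - <<'E'
from h import *
applied([0.007,0,0],[0,0,0]);print(cmd()[0]);st();prof('w13',())
E
```

```text
[553.74550866 102.8968779   19.0362176 ]
15.18 q [-0.56  0.6   0.34  1.99 -0.33  0.61  0.11] p [553.9 101.4  19.3] r [3.141e+00 1.000e-03 1.672e+00] f [-0.4 -5.9  6.5] w 23.8 3.9
[(421, [319.4, 228.8]), (143, [272.1, 283.9]), (83, [368.2, 286.5])]
[552.8 123.3  63. ]
```

jog_arm:
  delta_pos:
    - [0.0015, 0, 0]
    - [0.003, 0, 0]
    - [0.0045, 0, 0]
    - [0.0055, 0, 0]
    - [0.0055, 0, 0]
  twist:
    - [0, 0, 0]
    - [0, 0, 0]
    - [0, 0, 0]
    - [0, 0, 0]
    - [0, 0, 0]
  jaw: [0.27, 0.27, 0.27, 0.27, 0.27]

```text
clock: 15.85
tool_pos: [553.8, 102.3, 19.4]
ee_rot: [3.141, 0.004, 1.67]
wrist_force: [-0.2, -13.4, 8.1]
width: 0.271
gripper_force: 6.3
```

```bash
python3 - <<'E'
from h import *
applied([0.0055,0,0],[0,0,0]);print(cmd()[0]);st();prof('w14',());d=load('w14')
a=cv2.imread('pics/w14.png');print([(y,int(a[y,319].mean())) for y in range(140,200,3)])
c=np.array([-.102,.995]);o=np.array([550.2,139.])
print(proj(d,[(*o,30),(*o,0)]))
E
```

```text
[553.32321185 107.00020465  19.0362176 ]
15.85 q [-0.56  0.6   0.35  1.99 -0.33  0.61  0.1 ] p [553.8 102.3  19.4] r [3.141 0.004 1.67 ] f [ -0.2 -13.4   8.1] w 23.9 6.3
[(420, [319.3, 229.2]), (153, [272.2, 283.3]), (87, [368.2, 286.2])]
[552.7 124.1  63. ]
[(140, 76), (143, 73), (146, 75), (149, 74), (152, 74), (155, 75), (158, 66), (161, 55), (164, 69), (167, 76), (170, 76), (173, 74), (176, 75), (179, 65), (182, 72), (185, 70), (188, 33), (191, 47), (194, 89), (197, 97)]
[[317.36292276 181.20437614]
 [317.65491636 171.028909  ]]
```

The wrist force stepped from 6 N to 13 N and motion stopped, so cell one is against the end stop with its nub at about (552.7,124.1). I'll back off and go round behind the other cell.

```bash
python3 - <<'E'
from h import *
share([556,80,19]);share([556,80,95]);share([560.8,-195,95]);share([560.8,-195,19.5])
E
```

```text
dp [-0.0362, -0.0001, 0.0] tw [0.0, 0.0, 0.0]
dp [-0.0362, -0.0001, -0.1013] tw [0.0, 0.0, 0.0]
dp [-0.4016, -0.0313, -0.1013] tw [0.0, 0.0, 0.0]
dp [-0.4016, -0.0313, -0.0006] tw [0.0, 0.0, 0.0]
```

jog_arm:
  delta_pos:
    - [-0.0362, 0, 0]
    - [-0.0362, 0, -0.05]
    - [-0.04, 0, -0.1013]
    - [-0.12, -0.0073, -0.1013]
    - [-0.2, -0.014, -0.1013]
    - [-0.28, -0.021, -0.1013]
    - [-0.36, -0.0275, -0.1013]
    - [-0.4016, -0.0313, -0.1013]
  twist:
    - [0, 0, 0]
    - [0, 0, 0]
    - [0, 0, 0]
    - [0, 0, 0]
    - [0, 0, 0]
    - [0, 0, 0]
    - [0, 0, 0]
    - [0, 0, 0]
  jaw: [0.27, 0.27, 0.27, 0.27, 0.27, 0.27, 0.27, 0.27]

```text
clock: 16.9
tool_pos: [560.4, -198.1, 94.9]
ee_rot: [3.141, 0.0, 1.67]
wrist_force: [0.6, 0.5, 0.6]
width: 0.271
gripper_force: 0.0
```

```bash
python3 - <<'E'
from h import *
applied([-0.4016,-0.0313,-.1013],[0,0,0]);print(cmd()[0]);st()
d=cap('wrist','w15')
for p in [(557,-155.5,63),(552.7,124,63)]:
    u=proj(d,[p])[0].astype(int);print(u,[(m[0],m[1],np.round(onz(d,m[1],63),1)) for m in nub(d['color'],(max(u[0]-50,0),max(u[1]-50,0),u[0]+50,max(u[1]+50,1)))])
t=cap('top','t15')
for p in [(557,-155.5,63),(552.7,124,63)]:
    u=proj(t,[p])[0].astype(int);print(u,[(m[0],m[1],np.round(onz(t,m[1],63),1)) for m in nub(t['color'],(u[0]-10,u[1]-10,u[0]+10,u[1]+10))])
t=cap('scene','s15')
for p in [(557,-155.5,63),(552.7,124,63)]:
    u=proj(t,[p])[0].astype(int);print(u,[(m[0],m[1],np.round(onz(t,m[1],63),1)) for m in nub(t['color'],(u[0]-10,u[1]-10,u[0]+10,u[1]+10))])
E
```

```text
[ 560.80689777 -195.02050668   95.0112176 ]
16.9 q [-0.08  0.53  0.42  1.88 -0.29  0.79  0.6 ] p [ 560.4 -198.1   94.9] r [3.141 0.    1.67 ] f [0.6 0.5 0.6] w 23.8 0.0
[318 159] [(186, [319.6, 160.1], array([ 557.5, -155.8,   63. ]))]
[ 364 -383] []
[362 204] []
[270 208] []
[321 170] []
[367 242] []
```

```bash
sed -i 's/>20\]/>4]/' h.py; python3 - <<'E'
from h import *
for f,v in (('t15','top'),('s15','scene')):
    t=load(f);a=cv2.imread(f'pics/{f}.png');u=proj(t,[(552.7,124,63)])[0].astype(int)
    print(f,[(m[0],m[1],np.round(onz(t,m[1],63),1)) for m in nub(a,(u[0]-8,u[1]-8,u[0]+8,u[1]+8))])
share([560.3,-195,19.5])
for k in range(1,15): 
    y=-195+13*k; share([559.6+(y+178)*6.4/161,y,19.5])
E
```

```text
t15 [(13, [271.6, 208.4], array([551.7, 121.9,  63. ]))]
s15 [(20, [367.0, 242.1], array([553.5, 122.1,  63. ]))]
dp [0.0001, -0.0007, 0.1007] tw [0.0, 0.0, 0.0]
dp [0.0175, -0.0, 0.1007] tw [0.0, 0.0, 0.0]
dp [0.0346, 0.0024, 0.1007] tw [0.0, 0.0, 0.0]
dp [0.0518, 0.0049, 0.1007] tw [0.0, 0.0, 0.0]
dp [0.069, 0.0073, 0.1007] tw [0.0, 0.0, 0.0]
dp [0.0861, 0.0098, 0.1007] tw [0.0, 0.0, 0.0]
dp [0.1033, 0.0123, 0.1007] tw [0.0, 0.0, 0.0]
dp [0.1205, 0.0147, 0.1007] tw [0.0, 0.0, 0.0]
dp [0.1377, 0.0172, 0.1007] tw [0.0, 0.0, 0.0]
dp [0.1548, 0.0196, 0.1007] tw [0.0, 0.0, 0.0]
dp [0.172, 0.0221, 0.1007] tw [0.0, 0.0, 0.0]
dp [0.1892, 0.0246, 0.1007] tw [0.0, 0.0, 0.0]
dp [0.2063, 0.027, 0.1007] tw [0.0, 0.0, 0.0]
dp [0.2235, 0.0295, 0.1007] tw [0.0, 0.0, 0.0]
dp [0.2407, 0.0319, 0.1007] tw [0.0, 0.0, 0.0]
```

jog_arm:
  delta_pos:
    - [0, 0, 0.06]
    - [0, 0, 0.1]
    - [0, 0, 0.1]
    - [0, 0, 0.1]
    - [0.0175, 0, 0.1]
    - [0.026, 0.001, 0.1]
    - [0.0346, 0.0024, 0.1]
    - [0.0518, 0.0049, 0.1]
  twist:
    - [0, 0, 0]
    - [0, 0, 0]
    - [0, 0, 0]
    - [0, 0, 0]
    - [0, 0, 0]
    - [0, 0, 0]
    - [0, 0, 0]
    - [0, 0, 0]
  jaw: [0.27, 0.27, 0.27, 0.27, 0.27, 0.27, 0.27, 0.27]

```text
clock: 18.05
tool_pos: [561.1, -157.0, 20.8]
ee_rot: [3.14, 0.002, 1.672]
wrist_force: [0.0, -4.1, 4.7]
width: 0.269
gripper_force: 2.6
```

```bash
python3 - <<'E'
from h import *
applied([0.0518,0.0049,.1],[0,0,0]);print(cmd()[0]);st();prof('w16',(0,))
y0=cmd()[0][1]
for k in range(1,9): 
    y=y0+13*k; share([559.6+(y+178)*6.4/161,y,20])
E
```

```text
[ 560.48532071 -155.99840123   20.0112176 ]
18.05 q [-0.11  0.62  0.37  1.94 -0.35  0.64  0.58] p [ 561.1 -157.    20.8] r [3.140e+00 2.000e-03 1.672e+00] f [ 0.  -4.1  4.7] w 23.7 2.6
[(382, [319.5, 227.6]), (48, [270.4, 291.3])]
0 [70, 47, 42, 51, 72, 88, 86, 87, 43, 40, 41, 39, 39, 39, 36, 40, 55, 74, 76, 73, 75, 75, 75, 75, 74, 76, 76, 75, 39, 35, 34, 36, 32, 33, 33, 67, 74, 151]
[ 560.  -135.1   63. ]
dp [0.0172, 0.0024, 0.0] tw [0.0, 0.0, 0.0]
dp [0.0343, 0.0049, 0.0] tw [0.0, 0.0, 0.0]
dp [0.0515, 0.0074, 0.0] tw [0.0, 0.0, 0.0]
dp [0.0687, 0.0098, 0.0] tw [0.0, 0.0, 0.0]
dp [0.0859, 0.0123, 0.0] tw [0.0, 0.0, 0.0]
dp [0.103, 0.0147, 0.0] tw [0.0, 0.0, 0.0]
dp [0.1202, 0.0172, 0.0] tw [0.0, 0.0, 0.0]
dp [0.1374, 0.0197, 0.0] tw [0.0, 0.0, 0.0]
```

jog_arm:
  delta_pos:
    - [0.0172, 0.0024, 0]
    - [0.0343, 0.0049, 0]
    - [0.0515, 0.0074, 0]
    - [0.0687, 0.0098, 0]
    - [0.0859, 0.0123, 0]
    - [0.103, 0.0147, 0]
    - [0.1202, 0.0172, 0]
    - [0.1374, 0.0197, 0]
  twist:
    - [0, 0, 0]
    - [0, 0, 0]
    - [0, 0, 0]
    - [0, 0, 0]
    - [0, 0, 0]
    - [0, 0, 0]
    - [0, 0, 0]
    - [0, 0, 0]
  jaw: [0.27, 0.27, 0.27, 0.27, 0.27, 0.27, 0.27, 0.27]

```text
clock: 19.1
tool_pos: [565.0, -52.1, 20.4]
ee_rot: [3.141, 0.001, 1.673]
wrist_force: [-1.0, -6.3, 5.8]
width: 0.273
gripper_force: 3.4
```

```bash
python3 - <<'E'
from h import *
applied([0.1374,0.0197,0],[0,0,0]);print(cmd()[0]);st();prof('w17',(0,))
y0=cmd()[0][1]
for k in range(1,9): 
    y=y0+13*k; share([min(559.6+(y+178)*6.4/161,554.8-.102*(y+22-94)+2.3),y,20])
E
```

```text
[564.63294888 -51.97724807  20.0112176 ]
19.1 q [-0.3   0.6   0.37  1.98 -0.36  0.62  0.41] p [565.  -52.1  20.4] r [3.141e+00 1.000e-03 1.673e+00] f [-1.  -6.3  5.8] w 24.0 3.4
[(400, [319.3, 228.1]), (7, [271.3, 272.0]), (37, [270.4, 284.7]), (5, [368.2, 276.4]), (6, [369.0, 290.5]), (12, [270.2, 304.8])]
0 [71, 51, 45, 47, 73, 93, 91, 92, 56, 42, 42, 44, 43, 40, 41, 42, 53, 76, 80, 81, 80, 80, 81, 78, 78, 83, 81, 81, 51, 39, 36, 36, 37, 35, 38, 71, 75, 156]
[563.8 -30.3  63. ]
dp [0.0172, 0.0024, 0.0] tw [0.0, 0.0, 0.0]
dp [0.0343, 0.0049, 0.0] tw [0.0, 0.0, 0.0]
dp [0.0516, 0.0068, 0.0] tw [0.0, 0.0, 0.0]
dp [0.069, 0.0068, 0.0] tw [0.0, 0.0, 0.0]
dp [0.0864, 0.0069, 0.0] tw [0.0, 0.0, 0.0]
dp [0.1038, 0.0069, 0.0] tw [0.0, 0.0, 0.0]
dp [0.1213, 0.0069, 0.0] tw [0.0, 0.0, 0.0]
dp [0.1387, 0.0069, 0.0] tw [0.0, 0.0, 0.0]
```

jog_arm:
  delta_pos:
    - [0.0172, 0.0024, 0]
    - [0.0343, 0.0049, 0]
    - [0.0516, 0.0068, 0]
    - [0.069, 0.0068, 0]
    - [0.0864, 0.0069, 0]
    - [0.1038, 0.0069, 0]
    - [0.1213, 0.0069, 0]
    - [0.1387, 0.0069, 0]
  twist:
    - [0, 0, 0]
    - [0, 0, 0]
    - [0, 0, 0]
    - [0, 0, 0]
    - [0, 0, 0]
    - [0, 0, 0]
    - [0, 0, 0]
    - [0, 0, 0]
  jaw: [0.27, 0.27, 0.27, 0.27, 0.27, 0.27, 0.27, 0.27]

```text
clock: 20.15
tool_pos: [559.1, 52.1, 20.2]
ee_rot: [3.141, 0.001, 1.673]
wrist_force: [0.3, -5.1, 5.3]
width: 0.271
gripper_force: 3.8
```

```bash
python3 - <<'E'
from h import *
applied([0.1387,0.0069,0],[0,0,0]);print(cmd()[0]);st();prof('w18',(0,))
E
```

```text
[559.13120101  52.03098247  20.0112176 ]
20.15 q [-0.5   0.6   0.38  1.99 -0.37  0.62  0.23] p [559.1  52.1  20.2] r [3.141e+00 1.000e-03 1.673e+00] f [ 0.3 -5.1  5.3] w 23.9 3.8
[(404, [319.3, 228.3]), (6, [276.3, 267.5]), (78, [270.7, 286.9]), (14, [367.9, 274.3]), (26, [368.7, 287.1]), (11, [369.0, 304.0])]
0 [70, 51, 32, 40, 71, 93, 94, 93, 55, 37, 36, 36, 38, 36, 35, 39, 46, 78, 82, 82, 82, 81, 80, 81, 82, 81, 81, 83, 55, 36, 34, 37, 39, 35, 36, 69, 77, 143]
[558.   73.8  63. ]
```

jog_arm:
  delta_pos:
    - [0.006, 0, 0]
    - [0.012, 0, 0]
    - [0.016, 0, 0]
    - [0.019, 0, 0]
    - [0.021, 0, 0]
    - [0.0225, 0, 0]
    - [0.024, 0, 0]
    - [0.024, 0, 0]
  twist:
    - [0, 0, 0]
    - [0, 0, 0]
    - [0, 0, 0]
    - [0, 0, 0]
    - [0, 0, 0]
    - [0, 0, 0]
    - [0, 0, 0]
    - [0, 0, 0]
  jaw: [0.27, 0.27, 0.27, 0.27, 0.27, 0.27, 0.27, 0.27]

```text
clock: 21.2
tool_pos: [557.2, 68.3, 20.0]
ee_rot: [3.142, 0.002, 1.672]
wrist_force: [0.9, -8.2, 3.9]
width: 0.27
gripper_force: 4.9
```

```bash
python3 - <<'E'
from h import *
applied([0.024,0,0],[0,0,0]);print(cmd()[0]);st();prof('w19',());d=load('w19')
u=proj(d,[(552.6,123.5,63)])[0].astype(int);print(u,[(m[0],m[1],np.round(onz(d,m[1],63),1)) for m in nub(d['color'],(u[0]-30,u[1]-30,u[0]+30,u[1]+30))])
E
```

```text
[557.28845128  69.93640828  20.0112176 ]
21.2 q [-0.53  0.6   0.39  1.99 -0.37  0.62  0.2 ] p [557.2  68.3  20. ] r [3.142e+00 2.000e-03 1.672e+00] f [ 0.9 -8.2  3.9] w 23.8 4.9
[(407, [319.3, 229.0]), (107, [271.6, 283.3]), (8, [367.6, 271.9]), (51, [368.6, 290.8]), (5, [274.6, 307.8])]
[556.2  89.8  63. ]Traceback (most recent call last):
  File "<stdin>", line 3, in <module>
KeyError: 'color'
```

Force is rising at y=68.3, where contact with the first cell was expected. One more small push will confirm it.

jog_arm:
  delta_pos:
    - [0.0015, 0, 0]
    - [0.003, 0, 0]
    - [0.003, 0, 0]
  twist:
    - [0, 0, 0]
    - [0, 0, 0]
    - [0, 0, 0]
  jaw: [0.27, 0.27, 0.27]

```text
clock: 21.62
tool_pos: [557.2, 68.4, 20.1]
ee_rot: [3.141, 0.004, 1.67]
wrist_force: [1.1, -12.6, 4.0]
width: 0.274
gripper_force: 6.4
```

```bash
python3 - <<'E'
from h import *
applied([0.003,0,0],[0,0,0]);print(cmd()[0]);st();d=cap('wrist','w20')
for p in [(552.6,123.5,63),(556.2,89.8,63)]:
    u=proj(d,[p])[0].astype(int);print(u,[(m[0],m[1],np.round(onz(d,m[1],63),1)) for m in nub(d['color'],(u[0]-20,u[1]-20,u[0]+20,u[1]+20))])
share([559.3,50,20]);share([560,45,180]);share([520,250,230]) 
E
```

```text
[557.05810757  72.17458651  20.0112176 ]
21.62 q [-0.53  0.6   0.39  1.99 -0.37  0.62  0.2 ] p [557.2  68.4  20.1] r [3.141 0.004 1.67 ] f [  1.1 -12.6   4. ] w 24.1 6.4
[318 156] [(504, [318.8, 156.3], array([552.6, 123.6,  63. ]))]
[319 229] [(409, [319.3, 229.3], array([556.1,  89.9,  63. ]))]
dp [-0.0297, -0.0001, 0.0] tw [0.0, 0.0, 0.0]
dp [-0.0364, 0.0002, -0.2133] tw [0.0, 0.0, 0.0]
dp [0.2409, -0.0249, -0.28] tw [0.0, 0.0, 0.0]
```

Both cells are in file: nubs at (552.6,123.6) and (556.1,89.9), 33.9 mm apart, with the contact force rising. Next I'll retreat upward and turn toward the probe.

```bash
cat > fit.py <<'E'
from h import *
from scipy.optimize import minimize
th=np.linspace(0,2*np.pi,40,endpoint=False)
def frame(yaw,lean,spin=0):
    # probe axes: z leans by `lean` towards heading `yaw`+pi
    return R.from_euler('z',yaw).as_matrix()@R.from_euler('y',-lean).as_matrix()@R.from_euler('z',spin).as_matrix()
def parts(v):
    x,y,z,yaw,lean,spin=v;F=frame(yaw,lean,spin);o=np.array([x,y,z])
    box=np.array([[a,b,c] for a in(-11,11) for b in(-11,11) for c in(6,96)],float)
    col=np.vstack([np.column_stack([16*np.cos(th),16*np.sin(th),0*th+h]) for h in(0,6)])
    return [o+box@F.T,o+col@F.T]
S=4
def sil(d,v,roi):
    x0,y0,x1,y1=roi;m=np.zeros(((y1-y0)*S,(x1-x0)*S),np.uint8)
    for P in parts(v):
        q=((proj(d,P)-[x0,y0]+.5)*S-.5).astype(np.float32);cv2.fillConvexPoly(m,np.round(cv2.convexHull(q)).astype(np.int32),1)
    return m
def mask(img,roi,thr):
    x0,y0,x1,y1=roi;g=img[y0:y1,x0:x1].astype(np.float32);g=cv2.resize(g,None,fx=S,fy=S,interpolation=cv2.INTER_CUBIC)
    m=((g.max(2)<thr)).astype(np.uint8);m=cv2.morphologyEx(m,cv2.MORPH_CLOSE,np.ones((S*5,S*5),np.uint8))
    n,l,s,c=cv2.connectedComponentsWithStats(m);k=1+np.argmax(s[1:,4]);return (l==k).astype(np.uint8)
def fit(views,v0,free,steps):
    def cost(u):
        v=np.array(v0,float);v[free]=u;c=0
        for d,m,roi in views:
            p=sil(d,v,roi);c+=1-(p&m).sum()/max((p|m).sum(),1)
        return c
    u0=np.array(v0,float)[free];best=None
    for k in range(3):
        sx=np.vstack([u0]+[u0+np.eye(len(free))[i]*np.array(steps)[i]/(k+1)*(-1)**k for i in range(len(free))])
        r=minimize(cost,u0,method='Nelder-Mead',options=dict(initial_simplex=sx,maxfev=800,xatol=1e-3,fatol=1e-5));u0=r.x
    v=np.array(v0,float);v[free]=r.x;return v,r.fun
E
python3 - <<'E'
from fit import *
np.set_printoptions(precision=3,suppress=True)
V=[]
for f,roi in (('top0',(165,190,200,225)),('scene0',(405,292,450,345))):
    a=cv2.imread(f'pics/{f}.png');m=mask(a,roi,60);print(f,m.sum()/16);V.append((load(f),m,roi))
v0=[562,382,70,.32,np.radians(20),0]
print(fit(V,v0,[0,1,2,3],[5,5,5,.1])); print(fit(V,v0,[0,1,2,3,4],[5,5,5,.1,.05]))
# next view pose: retreat up, yaw .36
share([559.3,50,20]);share([560,45,180])
E
```

```text
top0 171.0
scene0 497.0
(array([564.088, 386.491,  62.961,   0.475,   0.349,   0.   ]), np.float64(0.2273529077045635))
(array([563.489, 386.458,  62.739,   0.475,   0.333,   0.   ]), np.float64(0.22455335353189187))
dp [-0.0297, -0.0001, 0.0] tw [0.0, 0.0, 0.0]
dp [-0.0364, 0.0002, -0.2133] tw [0.0, 0.0, 0.0]
```

jog_arm:
  delta_pos:
    - [-0.01, 0, 0]
    - [-0.03, 0, 0]
    - [-0.036, 0, -0.06]
    - [-0.036, 0, -0.13]
    - [-0.036, 0, -0.213]
    - [-0.036, 0, -0.24]
    - [-0.036, 0, -0.24]
  twist:
    - [0, 0, 0]
    - [0, 0, 0]
    - [0, 0, 0]
    - [0, 0, 0.2]
    - [0, 0, 0.4]
    - [0, 0, 0.6]
    - [0, 0, 0.85]
  jaw: [0.27, 0.27, 0.27, 0.27, 0.4, 0.6, 0.6]

```text
clock: 22.55
tool_pos: [560.7, 45.9, 201.9]
ee_rot: [3.14, -0.004, 1.01]
wrist_force: [-0.2, 0.5, -1.0]
width: 0.573
gripper_force: 0.0
```

```bash
python3 - <<'E'
from h import *
applied([-0.036,0,-.24],[0,0,.85]);print(cmd()[0],R.from_matrix(cmd()[1]).as_euler('xyz'));st()
share([500,285,260],down(.37));share([510,362,250],down(.37))
E
```

```text
[559.82223216  45.31644779 200.0112176 ] [3.14159265 0.         1.00576255]
22.55 q [-0.74  0.37  0.71  1.89 -0.29  0.98 -0.47] p [560.7  45.9 201.9] r [ 3.14  -0.004  1.01 ] f [-0.2  0.5 -1. ] w 50.4 0.0
dp [0.2272, -0.2385, -0.08] tw [-0.0, -0.0, 0.8095]
dp [0.321, -0.2822, -0.0667] tw [-0.0, -0.0, 0.8095]
```

jog_arm:
  delta_pos:
    - [0.227, -0.238, -0.08]
    - [0.227, -0.238, -0.08]
    - [0.227, -0.238, -0.08]
    - [0.227, -0.238, -0.08]
    - [0.227, -0.238, -0.08]
    - [0.227, -0.238, -0.08]
    - [0.227, -0.238, -0.08]
    - [0.227, -0.238, -0.08]
  twist:
    - [0, 0, 0.81]
    - [0, 0, 0.81]
    - [0, 0, 0.81]
    - [0, 0, 0.81]
    - [0, 0, 0.81]
    - [0, 0, 0.81]
    - [0, 0, 0.81]
    - [0, 0, 0.81]
  jaw: [0.6, 0.6, 0.6, 0.6, 0.6, 0.6, 0.6, 0.6]

```text
clock: 23.55
tool_pos: [498.7, 281.8, 259.8]
ee_rot: [3.141, 0.001, 0.375]
wrist_force: [0.0, 0.1, 0.2]
width: 0.602
gripper_force: 0.0
```

```bash
python3 - <<'E'
from fit import *
applied([0.227,-0.238,-.08],[0,0,.81]);print(cmd()[0]);st()
d=cap('wrist','w21');v=[564,386.5,63,.42,np.radians(20),0]
print(d['origin'],[np.round([proj(d,P).min(0),proj(d,P).max(0)]) for P in parts(v)])
share([510,362,250],down(.37))
E
```

```text
[500.22579527 284.68139345 260.0112176 ]
23.55 q [-1.28  0.35  0.84  1.8  -0.29  1.12 -1.53] p [498.7 281.8 259.8] r [3.141e+00 1.000e-03 3.750e-01] f [0.  0.1 0.2] w 52.9 0.0
[566.49000507 307.85081279 421.77282319] [array([[229.,  87.],
       [269., 136.]]), array([[245.,  82.],
       [272., 110.]])]
dp [0.0494, -0.0914, 0.0133] tw [-0.0, -0.0, -0.0005]
```

jog_arm:
  delta_pos:
    - [0.0494, -0.0914, 0.0133]
    - [0.0494, -0.0914, 0.0133]
    - [0.0494, -0.0914, 0.0133]
    - [0.0494, -0.0914, 0.0133]
    - [0.0494, -0.0914, 0.0133]
  twist:
    - [0, 0, 0]
    - [0, 0, 0]
    - [0, 0, 0]
    - [0, 0, 0]
    - [0, 0, 0]
  jaw: [0.6, 0.6, 0.6, 0.6, 0.6]

```text
clock: 24.22
tool_pos: [507.7, 359.7, 250.5]
ee_rot: [-3.141, -0.0, 0.376]
wrist_force: [-0.8, 0.0, -0.4]
width: 0.604
gripper_force: 0.0
```

```bash
python3 - <<'E'
from fit import *
np.set_printoptions(precision=3,suppress=True)
applied([0.0494,-0.0914,.0133],[0,0,0]);print(cmd()[0]);st()
d=cap('wrist','w22');v0=np.array([564,386.5,63,.42,np.radians(20),0])
V=[]
for f in ('w21','w22'):
    q=load(f);P=np.vstack([proj(q,p) for p in parts(v0)]);lo=P.min(0).astype(int)-12;hi=P.max(0).astype(int)+12
    roi=(lo[0],lo[1],hi[0],hi[1]);a=cv2.imread(f'pics/{f}.png')
    g=a[lo[1]:hi[1],lo[0]:hi[0]].max(2);print(f,roi,np.histogram(g,bins=range(0,260,20))[0])
    m=mask(a,roi,55);print(m.sum()/16,sil(q,v0,roi).sum()/16);V.append((q,m,roi))
for fr,stp in (([0,1,2,3],[4,4,4,.1]),([0,1,2,3,4],[4,4,4,.1,.05]),([0,1,2,3,4,5],[4,4,4,.1,.05,.2])):
    for W in (V,):
        v,c=fit(W,v0,fr,stp);print(v,c)
E
```

```text
[510.011 361.986 250.036]
24.23 q [-1.29  0.46  0.8   1.7  -0.36  1.14 -1.59] p [507.7 359.7 250.5] r [-3.141 -0.     0.376] f [-0.8  0.  -0.4] w 53.2 0.0
w21 (np.int64(216), np.int64(70), np.int64(284), np.int64(148)) [   0    0  946  453  503  286 1130  314 1672    0    0    0]
748.5625 1567.0
w22 (np.int64(290), np.int64(102), np.int64(340), np.int64(187)) [  0   0 628 571 584 326 971 183 987   0   0   0]
497.0625 1393.8125
[571.125 400.489   2.077   0.846   0.349   0.   ] 0.8651930894308943
[560.112 385.565  15.349   2.092   0.025   0.   ] 0.5727617630140129
[559.766 384.095   7.578   2.857   0.007  -0.8  ] 0.6008189734245263
```

```bash
python3 - <<'E'
import cv2,numpy as np
for f,(x0,y0,x1,y1) in (('w22',(284,96,346,193)),('w21',(205,60,290,150))):
    a=cv2.imread(f'pics/{f}.png')[y0:y1,x0:x1].astype(int);m=a.max(2);s=(a.max(2)-a.min(2))
    print(f)
    for y in range(0,m.shape[0],2): print('%3d '%(y+y0)+''.join(('w' if s[y,x]>28 else '#' if m[y,x]<50 else '+' if m[y,x]<65 else 'o' if m[y,x]<90 else '.') for x in range(m.shape[1])))
E
```

```text
w22
 96 .....wwwwwwwwwwwwwwwwwwwwwwwwwwwwwwwwwwwwwwwwwwwwwwwwwwwwwwwww
 98 .....wwwwwwwwwwwwwwwwwwwwwwwwwwwwwwwwwwwwwwwwwwwwwwwwwwwwwwwww
100 ......wwwwwwwwwwwwwwwwwwwwwwwwwwwwwwwwwwwwwwwwwwwwwwwwwwwwwwww
102 .....wwwwwwwwwwwwwwwwwwwwwwwwwwwwwwwwwwwwwwwwwwwwwwwwwwwwwwwww
104 ......wwwwwwwwwwwwwwwwwwwwwwwwwwwwwwwwwwwwwwwwwwwwwwwwwwwwwwww
106 ......wwwwwwwwwwwwwwwwwwwwwwwwwwwwwwwwwwwwwwwwwwwwwwwwwwwwwwww
108 ......wwwwwwwwwwwwwwwwwwwwwwwwwwwwwwwwwwwwwwwwwwwwwwwwwwwwwwww
110 ......wwwwwwwwwwwwwwwwwwwwwwwwwwwwwwwwwwwwwwwwwwwwwwwwwwwwwwww
112 ......wwwwwwwwwwwwwwwwwwwwwwwwwwwwwwwwwwwwwwwwwwwwwwwwwwwwwwww
114 ......wwwwwwwwwwwwwwwwwwwwwwwwwwwwwwwwwwwwwwwwwwwwwwwwwwwwwwww
116 ......wwwwwwwwwwwwwwwwwwwwo+++++++++++owwwwwwwwwwwwwwwwwwwwwww
118 ......wwwwwwwwwwwwwwwwww+++++++++++++++++owwwwwwwwwwwwwwwwwwww
120 ......wwwwwwwwwwwwwwwwo++++++++++++++++++++owwwwwwwwwwwwwwwwww
122 ......wwwwwwwwwwwwwwwo++++++++++++++++++++++owwwwwwwwwwwwwwwww
124 ......wwwwwwwwwwwwwwo++++++++++++++++++++++++owwwwwwwwwwwwwwww
126 ......wwwwwwwwwwwwwwo++++++++++++++++++++++++owwwwwwwwwwwwwwww
128 ......wwwwwwwwwwwwww
[... 5540 characters left out ...]
...............oooooooooooooooooooo...................................
136 .....................................................................................
138 .....................................................................................
140 .....................................................................................
142 .....................................................................................
144 .....................................................................................
146 .....................................................................................
148 .....................................................................................
```

The handle and collar separate cleanly as max<90 and low saturation. Refitting with that mask.

```bash
python3 - <<'E'
from fit import *
np.set_printoptions(precision=3,suppress=True)
v0=np.array([564,386.5,66,.4,np.radians(20),0]);V=[]
for f,thr in (('w21',82),('w22',82)):
    q=load(f);P=np.vstack([proj(q,p) for p in parts(v0)]);lo=P.min(0).astype(int)-12;hi=P.max(0).astype(int)+12
    roi=(lo[0],lo[1],hi[0],hi[1]);a=cv2.imread(f'pics/{f}.png').astype(np.int16)
    b=a.copy();b[(a.max(2)-a.min(2))>28]=255;m=mask(np.clip(b,0,255).astype(np.uint8),roi,thr);print(m.sum()/16);V.append((q,m,roi))
for fr,stp in (([0,1,2,3],[4,4,4,.1]),([0,1,2,3,5],[4,4,4,.1,.2]),([0,1,2,3,4,5],[4,4,4,.1,.05,.2])):
    v,c=fit(V,v0,fr,stp);print(v,c,'grip',v[:3]+55*frame(*v[3:])[:,2])
E
```

```text
1404.9375
1272.0625
[564.538 385.414  59.167   0.375   0.349   0.   ] 0.15887495053433665 grip [547.032 378.528 110.85 ]
[564.314 385.989  59.179   0.396   0.349  -0.074] 0.14733581650293637 grip [546.958 378.735 110.862]
[563.386 385.727  60.898   0.418   0.327  -0.038] 0.13908694407361133 grip [547.236 378.55  112.982]
```

```bash
python3 - <<'E'
from fit import *
np.set_printoptions(precision=3,suppress=True)
v0=np.array([564,386,62,.375,np.radians(20),0]);V=[]
for f,thr in (('w21',82),('w22',82),('top0',70),('scene0',70)):
    q=load(f);P=np.vstack([proj(q,p) for p in parts(v0)]);k=12 if f[0]=='w' else 5;lo=P.min(0).astype(int)-k;hi=P.max(0).astype(int)+k
    roi=(lo[0],lo[1],hi[0],hi[1]);a=cv2.imread(f'pics/{f}.png').astype(np.int16)
    b=a.copy();b[(a.max(2)-a.min(2))>28]=255;m=mask(np.clip(b,0,255).astype(np.uint8),roi,thr);print(f,m.sum()/16,sil(q,v0,roi).sum()/16);V.append((q,m,roi))
fr,stp=[0,1,2,3],[4,4,4,.1]
for W in (V,V[:2],V[2:],V[3:]+V[:2]):
    v,c=fit(W,v0,fr,stp);print(v,c,'grip',v[:3]+55*frame(*v[3:])[:,2])
F=frame(.37,np.radians(20));Rt=np.column_stack([F[:,0],-F[:,1],-F[:,2]]);print(Rt,np.linalg.det(Rt))
E
```

```text
w21 1404.9375 1573.1875
w22 1272.0625 1388.0625
top0 160.5 198.125
scene0 443.0 496.875
[564.494 385.983  62.224   0.437   0.349   0.   ] 0.445435541010213 grip [547.453 378.016 113.907]
[564.634 385.762  60.654   0.401   0.349   0.   ] 0.1670763914915454 grip [547.319 378.413 112.337]
[563.577 385.342  63.782   0.443   0.349   0.   ] 0.24274146125123464 grip [546.583 377.276 115.465]
[564.302 385.628  61.459   0.415   0.349   0.   ] 0.2816560232773859 grip [547.087 378.043 113.142]
[[ 0.876  0.362  0.319]
 [ 0.34  -0.932  0.124]
 [ 0.342 -0.    -0.94 ]] 0.9999999999999998
```

```bash
python3 - <<'E'
from fit import *
F=frame(.38,np.radians(20));Rt=np.column_stack([F[:,0],-F[:,1],-F[:,2]]);a=F[:,2]
g=np.array([546.8,378.6,116.2]);T=g-19*a;print(T,T+95*a);st()
share(T+95*a,Rt);share(T,Rt)
E
```

```text
[552.83481822 381.01038317  98.34584021] [522.66072711 368.95846732 187.61663918]
24.27 q [-1.29  0.46  0.8   1.7  -0.36  1.14 -1.59] p [507.6 360.1 250.5] r [-3.141 -0.     0.376] f [-0.9 -0.1  0.1] w 53.0 0.0
dp [0.0191, -0.0026, 0.0832] tw [0.0023, 0.4444, -0.0131]
dp [0.0624, -0.003, 0.2023] tw [0.0023, 0.4444, -0.0131]
```

jog_arm:
  delta_pos:
    - [0.01, 0, 0.02]
    - [0.0191, -0.0026, 0.05]
    - [0.0191, -0.0026, 0.0832]
    - [0.0191, -0.0026, 0.0832]
    - [0.0191, -0.0026, 0.0832]
    - [0.0191, -0.0026, 0.0832]
  twist:
    - [0, 0.22, -0.006]
    - [0, 0.444, -0.013]
    - [0, 0.444, -0.013]
    - [0, 0.444, -0.013]
    - [0, 0.444, -0.013]
    - [0, 0.444, -0.013]
  jaw: [0.75, 0.75, 0.75, 0.75, 0.75, 0.75]

```text
clock: 25.02
tool_pos: [521.1, 368.9, 189.1]
ee_rot: [3.141, -0.351, 0.388]
wrist_force: [-0.2, -0.1, -0.3]
width: 0.752
gripper_force: 0.0
```

```bash
python3 - <<'E'
from fit import *
np.set_printoptions(precision=2,suppress=True)
applied([0.0191,-0.0026,.0832],[0,0.444,-0.013]);print(cmd()[0]);st()
d=cap('wrist','w23')
# handle end as seen: dark, low-saturation blob; predicted outline for the fitted probe
a=d['color'].astype(int);v=[564.2,385.8,64.5,.39,np.radians(20),0]
P=parts(v);print(np.round(proj(d,P[0])).tolist());q=proj(d,P[1]);print('collar',q.min(0),q.max(0))
m=a.max(2);s=m-a.min(2);y0=int(q[:,1].min())-15
for y in range(max(y0,0),300,4): print('%3d '%y+''.join(('w' if s[y,x]>28 else '#' if m[y,x]<50 else '+' if m[y,x]<65 else 'o' if m[y,x]<90 else '.') for x in range(250,392,2)))
p0,R0=cmd();print(proj(d,[p0,p0-19*R0[:,2]]))
E
```

```text
[522.66 368.98 187.64]
25.02 q [-1.43  0.38  0.82  2.   -0.33  0.55 -1.63] p [521.1 368.9 189.1] r [ 3.14 -0.35  0.39] f [-0.2 -0.1 -0.3] w 66.2 0.0
[[329.0, 197.0], [334.0, 229.0], [309.0, 197.0], [305.0, 229.0], [329.0, 177.0], [334.0, 201.0], [309.0, 177.0], [305.0, 201.0]]
collar [304.34 171.26] [334.04 201.15]
156 .....................wwwwwwwwwwwwwwwwwwwwwwwwwwwwww....................
160 .....................wwwwwwwwwwwwwwwwwwwwwwwwwwwwww....................
164 .....................wwwwwwwwwwwwwwwwwwwwwwwwwwwwww....................
168 .....................wwwwwwwwwwwwwwwwwwwwwwwwwwwwww....................
172 .....................wwwwwwwwwwwwo+++owwwwwwwwwwwww....................
176 ....................wwwwwwwwww++++++++++owwwwwwwwww....................
180 ....................wwwwwwwww+++++++++++++wwwwwwwww....................
184 ....................wwwwwwwwo+++++++++++++owwwwwwww....................
188 ....................wwwwwwww++++++++++++++owwwwwwww....................
192 ....................wwwwwwwww+++++++++++++wwwwwwwww....................
196 ...................
[... 1287 characters left out ...]
..................................................+######
268 #####o...........................................................######
272 ####+.............................................................#####
276 +++++ooooooooooooooooooooooooooooooooooooooooooooooooooooooooooooo+++++
280 +++++++++++++o+ooo+oo+ooooooo+oooooooooooooo+oo+ooo+o+o++o+++++++++++++
284 +++++++++++++++o++++o++ooo+ooooooooooo+o+o++++o+oo+oo++o+++++++++++++++
288 ++++++++++++++oo++++ooo+oooooo++ooooooooooo+ooooo++++++o+++++++++++++++
292 ++++++++++++++o+++++++oo++o+oooooo++o++++++o+++++++++++++++++++++++++++
296 +++++++++++++o+++++o++ooo+o+oo+oooooooooo+oo++o++++o+++o+++++++++++++++
[[319.14 233.79]
 [319.02 247.14]]
```

The fitted probe outline matches the image: handle at columns 306–333, end at row ~226, collar top at row 171. I'll go down along the axis and grip.

jog_arm:
  delta_pos:
    - [0, 0, 0.03]
    - [0, 0, 0.07]
    - [0, 0, 0.11]
    - [0, 0, 0.1267]
    - [0, 0, 0.1267]
    - [0, 0, 0.1267]
    - [0, 0, 0.1267]
  twist:
    - [0, 0, 0]
    - [0, 0, 0]
    - [0, 0, 0]
    - [0, 0, 0]
    - [0, 0, 0]
    - [0, 0, 0]
    - [0, 0, 0]
  jaw: [0.75, 0.75, 0.75, 0.75, 0.75, 0.75, 0.5]

```text
clock: 25.95
tool_pos: [550.1, 381.3, 99.5]
ee_rot: [3.141, -0.35, 0.389]
wrist_force: [-0.5, -0.0, -0.1]
width: 0.669
gripper_force: 0.0
```

jog_arm:
  delta_pos:
    - [0, 0, 0]
    - [0, 0, 0]
    - [0, 0, 0]
    - [0, 0, 0]
    - [0, 0, 0]
    - [0, 0, 0]
    - [0, 0, 0]
  twist:
    - [0, 0, 0]
    - [0, 0, 0]
    - [0, 0, 0]
    - [0, 0, 0]
    - [0, 0, 0]
    - [0, 0, 0]
    - [0, 0, 0]
  jaw: [0.3, 0.15, 0.15, 0.15, 0.15, 0.15, 0.15]
  squeeze: 35

```text
clock: 26.82
tool_pos: [549.9, 380.7, 98.4]
ee_rot: [3.14, -0.349, 0.389]
wrist_force: [-0.1, 0.4, 1.2]
width: 0.25
gripper_force: 35.0
```

```bash
python3 - <<'E'
from fit import *
np.set_printoptions(precision=2,suppress=True)
applied([0,0,.1267],[0,0,0]);print(cmd()[0]);st()
E
```

```text
[552.88 380.86  98.33]
26.82 q [-1.23  0.54  0.62  1.99 -0.49  0.4  -1.49] p [549.9 380.7  98.4] r [ 3.14 -0.35  0.39] f [-0.1  0.4  1.2] w 22.0 35.0
```

jog_arm:
  delta_pos:
    - [0, 0, -0.008]
    - [0, 0, -0.02]
    - [0, 0, -0.034]
    - [0, 0, -0.048]
    - [0, 0, -0.062]
    - [0, 0, -0.076]
    - [0, 0, -0.09]
    - [0, 0, -0.1]
  twist:
    - [0, 0, 0]
    - [0, 0, 0]
    - [0, 0, 0]
    - [0, 0, 0]
    - [0, 0, 0]
    - [0, 0, 0]
    - [0, 0, 0]
    - [0, 0, 0]
  jaw: [0.15, 0.15, 0.15, 0.15, 0.15, 0.15, 0.15, 0.15]

```text
clock: 27.82
tool_pos: [526.0, 371.2, 169.6]
ee_rot: [3.14, -0.349, 0.389]
wrist_force: [0.8, -0.6, -0.2]
width: 0.249
gripper_force: 35.0
```

```bash
python3 - <<'E'
from fit import *
np.set_printoptions(precision=2,suppress=True)
p,Rm=cmd();applied([0,0,-.1],[0,0,0]);print('cmd if chain',cmd()[0],'if measured',np.array([549.9,380.7,98.4])-75*Rm[:,2]);st()
d=cap('wrist','w24');a=d['color'].astype(int)
s=robot.read_state();P=np.array(s['tool_pos']);Q=R.from_euler('xyz',s['ee_rot']).as_matrix()
# ascii of collar/nose/tip zone
print(proj(d,[P,P-19*Q[:,2],P+36*Q[:,2],P+81*Q[:,2]]))
m=a.max(2);sa=m-a.min(2)
for y in range(120,300,4): print('%3d '%y+''.join(('w' if sa[y,x]>28 else '#' if m[y,x]<50 else '+' if m[y,x]<65 else 'o' if m[y,x]<90 else '.') for x in range(270,372,2)))
E
```

```text
cmd if chain [529.03 371.48 168.82] if measured [526.05 371.32 168.89]
27.82 q [-1.39  0.42  0.78  2.01 -0.37  0.52 -1.59] p [526.  371.2 169.6] r [ 3.14 -0.35  0.39] f [ 0.8 -0.6 -0.2] w 21.9 35.0
[[318.27 235.94]
 [318.17 249.81]
 [318.41 216.3 ]
 [318.53 199.34]]
120 ...................................................
124 ...................................................
128 ...................................................
132 ...................................................
136 ...................................................
140 ...................................................
144 ...................................................
148 ..........wwwwwwwwwwwwwwwwwwwwwwwwwwwwwwww.........
152 ..........wwwwwwwwwwwwwwwwwwwwwwwwwwwwwwww.........
156 ..........wwwwwwwwwwwwwwwwwwwwwwwwwwwwwwww.........
160 ..........wwwwwwwwwwwwwwwwwwwwwwwwwwwwwwww.........
164 ..........wwwwwwwwwwwwwwwwwwwwwwwwwwwwwwww.........
168 ..........wwwwwwwwwwwwwwwwwwwwwwwwwwwwwwww.........
172 ..........wwwwwwwwwwwwwwwwwwwwwwwwwwwwwwww.........
176 ..........wwwwwwwwwwwwwwwwwwwwwwwwwwwwwwww...
[... 986 characters left out ...]
ooooooooo######++++++o++o...
252 #####+++++++######+ooooooooooooo######+++++++######
256 #####++w++++######+ooooooooooooo#######++++++######
260 #####++++++#######oooooooooooooo#######++++++######
264 ###ww++++++#############################+w+++ww+###
268 ##+www++++##############################+++wwwww###
272 ##wwww++++##############################++++wwww+##
276 #+ww+###################################++#+#+www##
280 #www++++++++++++++++++++#+++++++++#++++++++++++ww##
284 #www##+++++++++++++++++++++#+++++++++++++++++++ww+#
288 #ww+#++++++++++++#++++++++++++#++++++++++++++++ww+#
292 #ww+#####++##++++++++++++++++++++++++++####++++www#
296 #ww+++++++++++++++++#++++++++++++++++++++++++++www#
```

```bash
python3 - <<'E'
from fit import *
from scipy.optimize import least_squares
np.set_printoptions(precision=2,suppress=True)
P=np.array([526.0,371.2,169.6]);Q=R.from_euler('xyz',[3.1405,-.349,.389]).as_matrix()
a=cv2.imread('pics/w24.png').astype(int);d=load('w24')
m=a.max(2);sa=m-a.min(2);dark=((m<75)&(sa<=28))
for y in (196,200,204,208,212,214,216,218): xs=np.where(dark[y,285:356])[0]+285;print(y,xs.min(),xs.max())
print('top rows',[int(np.where(dark[186:230,x])[0][0])+186 for x in (312,316,320,324,328)],[int(np.where((m[192:230,x]<62)&(sa[192:230,x]<20))[0][0])+192 for x in (312,316,320,324,328)])
def col(dx,dy,dz):
    o=P+Q@np.array([dx,dy,-19+55+dz]);  # probe origin; probe z = -tool z
    return np.vstack([o+np.column_stack([16*np.cos(th),16*np.sin(th),0*th-h])@Q.T for h in(0,6)])
def res(u):
    q=proj(d,col(*u));return [q[:,0].min()-299.5,q[:,0].max()-340,q[:,1].min()-195]
s=least_squares(res,[2.5,0,0]);print(s.x,s.cost); print([np.array(res([x,0,z])) for x,z in((0,0),(2.6,0),(2.6,4),(0,4))])
E
```

```text
196 309 329
200 304 334
204 302 337
208 300 339
212 299 340
214 299 339
216 299 339
218 299 340
top rows [195, 188, 188, 188, 186] [196, 193, 193, 194, 196]
[-2.8   0.96 13.84] 4.571822721936609e-20
[array([-2.66,  0.14,  1.4 ]), array([-2.74,  0.2 , -1.97]), array([-2.32, -0.19, -3.36]), array([-2.24, -0.25, -0.05])]
```

```bash
python3 - <<'E'
from fit import *
setcmd([526.05,371.3,168.9],R.from_euler('xyz',[np.pi,-.349,.389]).as_matrix())
D=down(.389);share([526,371,215]);share([540,250,205],D);share([551.6,123.7,185],D)
E
```

```text
dp [0.0208, 0.0003, -0.0578] tw [0.0, 0.0, 0.0]
dp [-0.025, 0.1567, -0.0603] tw [-0.0, -0.4444, -0.0]
dp [-0.0807, 0.3184, -0.0522] tw [-0.0, -0.4444, -0.0]
```

jog_arm:
  delta_pos:
    - [0.0208, 0, -0.0578]
    - [0.0208, 0, -0.0578]
    - [-0.01, 0.08, -0.06]
    - [-0.025, 0.157, -0.06]
    - [-0.05, 0.23, -0.058]
    - [-0.0807, 0.3184, -0.0522]
    - [-0.0807, 0.3184, -0.0522]
    - [-0.0807, 0.3184, -0.0522]
  twist:
    - [0, 0, 0]
    - [0, -0.1, 0]
    - [0, -0.3, 0]
    - [0, -0.4444, 0]
    - [0, -0.4444, 0]
    - [0, -0.4444, 0]
    - [0, -0.4444, 0]
    - [0, -0.4444, 0]
  jaw: [0.15, 0.15, 0.15, 0.15, 0.15, 0.15, 0.15, 0.15]

```text
clock: 28.88
tool_pos: [551.6, 123.3, 185.3]
ee_rot: [3.14, 0.0, 0.387]
wrist_force: [-0.8, 0.2, -1.2]
width: 0.251
gripper_force: 35.0
```

jog_arm:
  delta_pos:
    - [0, 0, 0]
    - [0, 0, 0]
    - [0, 0, 0]
  twist:
    - [0, 0, 0]
    - [0, 0, 0]
    - [0, 0, 0]
  jaw: [0.15, 0.15, 0.15]

```text
clock: 29.25
tool_pos: [551.5, 124.7, 185.4]
ee_rot: [3.14, 0.0, 0.39]
wrist_force: [0.4, -0.2, -1.1]
width: 0.253
gripper_force: 35.0
```

```bash
cat > tip.py <<'E'
from fit import *
import sys
f=sys.argv[1];applied
st();d=cap('wrist',f);a=d['color'].astype(int);s=robot.read_state();P=np.array(s['tool_pos']);Q=R.from_euler('xyz',s['ee_rot']).as_matrix()
print(np.round(proj(d,[P+36*Q[:,2],P+81*Q[:,2],(552.6,123.3,63),(556.1,89.6,63)]),1).tolist())
m=a.max(2);sa=m-a.min(2)
for y in range(130,244,3): print('%3d '%y+''.join(('w' if sa[y,x]>28 else '#' if m[y,x]<50 else '+' if m[y,x]<65 else 'o' if m[y,x]<90 else '.') for x in range(260,372,2)))
for n in ('top','scene'):
    t=cap(n,f+n);
    for p in ((552.6,123.3,63),(556.1,89.6,63)):
        u=proj(t,[p])[0].astype(int);print(n,u,[(k[0],k[1],np.round(onz(t,k[1],63),1)) for k in nub(t['color'],(u[0]-7,u[1]-7,u[0]+7,u[1]+7))])
E
python3 tip.py w25
```

```text
29.25 q [-0.94  0.43  0.8   1.9  -0.37  0.97 -1.16] p [551.5 124.7 185.4] r [3.14 0.   0.39] f [ 0.4 -0.2 -1.1] w 22.2 35.0
[[319.0, 216.7], [319.0, 199.8], [320.3, 188.1], [350.6, 196.7]]
130 ....oooooooo............................................
133 ......ooooooooooo.......................................
136 ........o.ooo..ooooooo..................................
139 ...........oo.......oooo................................
142 +++ooo.................o................................
145 ++++++++ooo............o................................
148 ...o++++++++++o.......o.................................
151 ........o+++++o.......o.................................
154 ............+#o.......+++oo.............................
157 ............++......o+ooooooooooo.......................
160 ...........o#o.....ooooooooooooooooooo..................
163 ...........++.....oo+ooooo..o+ooooooooooooo.............
166 ...........#+.....oo+ooooooooooooo+ooooooooooooo........
169 ..........+#o....oo++oooo+ooooooooooo..ooooooo....ooo...
172 ..........#+......o+oooo+o+++o.ooo+oo...o+oooo.......
[... 928 characters left out ...]
.........o+++++####################++++++..........
223 ..............++++++####################++++++o.........
226 .............o++++++#####################++++++.........
229 .............++++++######################++++++o........
232 ............o++++++######################+++++++........
235 ............++++++########################++++++o.......
238 ...........++++++++#######################+++++++.......
241 ..........o+++++++######++++++++++++######++++++++......
top [271 208] []
top [282 206] [(12, [282.5, 207.0], array([555.3,  88.9,  63. ]))]
scene [367 242] [(19, [367.0, 242.2], array([553.6, 122.3,  63. ]))]
scene [360 233] [(16, [359.8, 232.7], array([556.7,  87.9,  63. ]))]
```

The wrist view shows nub A at about (321,188) and B at (350,196), as predicted. The collar is centred at column 320, and both cells stand. I'll lower the probe.

jog_arm:
  delta_pos:
    - [-0.0004, 0.0013, 0.015]
    - [-0.0004, 0.0013, 0.03]
    - [-0.0004, 0.0013, 0.04]
    - [-0.0004, 0.0013, 0.04]
    - [-0.0004, 0.0013, 0.04]
    - [-0.0004, 0.0013, 0.04]
  twist:
    - [0, 0, 0]
    - [0, 0, 0]
    - [0, 0, 0]
    - [0, 0, 0]
    - [0, 0, 0]
    - [0, 0, 0]
  jaw: [0.15, 0.15, 0.15, 0.15, 0.15, 0.15]

```text
clock: 30.15
tool_pos: [551.9, 122.6, 155.6]
ee_rot: [3.14, -0.0, 0.388]
wrist_force: [0.1, 0.5, -0.3]
width: 0.253
gripper_force: 35.0
```

```bash
python3 - <<'E'
from h import *
for i in range(1): st()
for n in ('scene','top'):
    t=cap(n,'p26'+n);a=t['color'].astype(int);u=proj(t,[(552.6,123.3,63)])[0];q=proj(t,[(552.6,123.3,z) for z in (63,70,80,90,100,110)]);print(n,np.round(q,1).tolist())
    x,y=u.astype(int);m=a.max(2);sa=m-a.min(2)
    for yy in range(y-26,y+8): print('%3d '%yy+' '.join('%3d%s'%(m[yy,xx],'w' if sa[yy,xx]>40 else ' ') for xx in range(x-10,x+11))) if n=='scene' else None
E
```

```text
30.15 q [-0.91  0.47  0.77  1.93 -0.4   0.91 -1.13] p [551.9 122.6 155.6] r [ 3.14  -0.     0.388] f [ 0.1  0.5 -0.3] w 22.2 35.0
scene [[367.5, 242.3], [367.7, 240.9], [368.0, 238.8], [368.3, 236.6], [368.7, 234.5], [369.0, 232.3]]
216 152  114  116  177  134   47   51   33   10    5   22   39   59   36    8   27   38   42   34   22   26 
217 147  118  116  179  130   41   48w  31   23    3    2   12   24   27   10   28   54   56   50   33   30 
218 145  121  110  155  112   39   45w  25   16   18   15    9    8    9   12   34   47   53   57   50   44 
219 132  116  114  163  120   37   38   23    7   18   21   18    5   20   10   38   59   53   49   49   45 
220 131  109  109  172  147   59   49   39    0   19   13   16   16    8   10   40   58w  52   49   44   36 
221 134  113  115  169  181  186  133   32    3   17   20   15   21   11   19   38   56w  56   48   45   43 
222 131  116  108  169  192  218  153   27    0   14   14    0   19   15   20   48   57   53   44   41   37 
223 131  113  100  162  191  201  137   29    7   10   15   12    9    9   33   49   58   49   47   38  
[... 2239 characters left out ...]
121w  95w  53   25   29  123  154  179  198  189  188 
245  80   82   83   47   59  122  106   47   19   17   23   26   19   30  110  132  132  173  195  190  190 
246  81   77   78   56   20   85  127  121   68   26   41   40   57  119  147   95   95  172  199  191  189 
247  82   78   79   68   33   20   88  118   95   81  115  130  124  124  102   42   82  155  191  194  190 
248  78   83   81   70   54   28   22   54   78   82  103  113  100   60   27   47   87  112  152  188  197 
249  41   49   46   61   73   69   37    7   23   27   32   26   22   14   43   61   92  100  105  145  174 
top [[271.1, 208.1], [270.9, 207.9], [270.4, 207.6], [270.0, 207.4], [269.5, 207.1], [269.1, 206.8]]
```

jog_arm:
  delta_pos:
    - [0, 0, 0.004]
    - [0, 0, 0.008]
    - [0, 0, 0.012]
    - [0, 0, 0.012]
    - [0, 0, 0.012]
  twist:
    - [0, 0, 0]
    - [0, 0, 0]
    - [0, 0, 0]
    - [0, 0, 0]
    - [0, 0, 0]
  jaw: [0.15, 0.15, 0.15, 0.15, 0.15]

```text
clock: 30.88
tool_pos: [551.7, 122.4, 146.3]
ee_rot: [3.14, 0.0, 0.388]
wrist_force: [0.0, 0.3, -1.0]
width: 0.251
gripper_force: 35.0
```

```bash
cat > fz.py <<'E'
from h import *
import time
F=[];P=[]
for i in range(3):
    s=robot.read_state();F.append(s['wrist_force']);P.append(s['tool_pos']);robot.capture('top')
print(np.round(F,1).tolist(),np.round(P,1).tolist());st()
E
python3 fz.py
```

```text
[[0.0, 0.3, -1.0], [1.3, 0.8, -0.0], [-0.3, 0.5, -1.0]] [[551.7, 122.4, 146.3], [551.7, 122.5, 146.4], [551.7, 122.5, 146.4]]
31.02 q [-0.9   0.48  0.76  1.93 -0.42  0.89 -1.12] p [551.7 122.5 146.4] r [3.14  0.    0.388] f [-0.2 -0.4 -1.4] w 21.8 35.0
```

jog_arm:
  delta_pos:
    - [0.0005, -0.0012, 0]
    - [0.0005, -0.0012, 0.0013]
    - [0.0005, -0.0012, 0.0026]
    - [0.0005, -0.0012, 0.004]
    - [0.0005, -0.0012, 0.004]
    - [0.0005, -0.0012, 0.004]
  twist:
    - [0, 0, 0]
    - [0, 0, 0]
    - [0, 0, 0]
    - [0, 0, 0]
    - [0, 0, 0]
    - [0, 0, 0]
  jaw: [0.15, 0.15, 0.15, 0.15, 0.15, 0.15]

```text
clock: 31.78
tool_pos: [551.6, 123.4, 143.3]
ee_rot: [3.14, 0.0, 0.388]
wrist_force: [0.0, 0.3, -0.1]
width: 0.247
gripper_force: 35.0
```

```bash
python3 fz.py
```

```text
[[0.0, 0.3, -0.1], [-0.2, 0.5, -1.2], [0.2, 0.0, -1.2]] [[551.6, 123.4, 143.3], [551.6, 123.5, 143.3], [551.6, 123.5, 143.3]]
31.93 q [-0.9   0.48  0.75  1.93 -0.42  0.89 -1.12] p [551.6 123.5 143.3] r [3.14  0.    0.388] f [ 0.5 -0.7 -0.9] w 22.0 35.0
```

jog_arm:
  delta_pos:
    - [0, 0, 0.0013]
    - [0, 0, 0.0027]
    - [0, 0, 0.0027]
    - [0, 0, 0.0027]
  twist:
    - [0, 0, 0]
    - [0, 0, 0]
    - [0, 0, 0]
    - [0, 0, 0]
  jaw: [0.15, 0.15, 0.15, 0.15]

```text
clock: 32.42
tool_pos: [551.7, 123.5, 141.4]
ee_rot: [3.14, 0.0, 0.388]
wrist_force: [0.1, -0.5, 2.5]
width: 0.252
gripper_force: 35.0
```

```bash
python3 fz.py
```

```text
[[0.1, -0.5, 2.5], [0.5, 0.8, 1.5], [-0.2, 0.8, 1.1]] [[551.7, 123.5, 141.4], [551.7, 123.5, 141.4], [551.7, 123.5, 141.4]]
32.58 q [-0.9   0.48  0.75  1.94 -0.42  0.88 -1.11] p [551.7 123.4 141.4] r [3.14  0.    0.388] f [-0.5 -0.6  0.5] w 21.8 35.0
```

Contact is made: fz rose from about −1 N to +1.4 N. I'll press about 3 mm further to mid-stroke.

jog_arm:
  delta_pos:
    - [0, 0, 0.0013]
    - [0, 0, 0.0027]
    - [0, 0, 0.004]
    - [0, 0, 0.004]
    - [0, 0, 0.004]
    - [0, 0, 0.004]
  twist:
    - [0, 0, 0]
    - [0, 0, 0]
    - [0, 0, 0]
    - [0, 0, 0]
    - [0, 0, 0]
    - [0, 0, 0]
  jaw: [0.15, 0.15, 0.15, 0.15, 0.15, 0.15]

```text
clock: 33.33
tool_pos: [551.7, 123.5, 138.4]
ee_rot: [3.14, 0.0, 0.388]
wrist_force: [-0.4, -0.6, 2.5]
width: 0.246
gripper_force: 35.0
```

```bash
sed -i 's/range(3)/range(8)/; s/np.round(P,1).tolist()/np.mean(F,0),np.mean(P,0)/' fz.py; python3 fz.py; python3 tip.py w30
```

```text
[[-0.4, -0.6, 2.5], [-1.3, 0.3, 2.4], [-0.3, -0.3, 2.1], [-0.3, 0.3, 2.7], [-0.7, 0.2, 2.5], [0.3, -1.0, 2.2], [-0.5, -0.2, 3.3], [-0.8, -0.6, 2.4]] [-0.5012185  -0.22278685  2.52376514] [551.71111331 123.47865916 138.34950259]
33.73 q [-0.9   0.49  0.75  1.94 -0.43  0.88 -1.11] p [551.7 123.5 138.3] r [3.14  0.    0.388] f [-0.  -0.4  2.8] w 21.8 35.0
33.73 q [-0.9   0.49  0.75  1.94 -0.43  0.88 -1.11] p [551.7 123.5 138.3] r [3.14  0.    0.388] f [-0.  -0.4  2.8] w 21.8 35.0
[[318.7, 216.6], [318.8, 199.7], [319.2, 200.6], [355.0, 210.6]]
130 oo+ooo..................................................
133 ooooooooooo.............................................
136 oooooooooooooooo........................................
139 ooooooooooooooooooooo...................................
142 oooooooooooooooooooooo..................................
145 oooooooooooooooooo...o..................................
148 +++oooooooooooooo....o..................................
151 ######++oooooooooo...o..................................
154 ++#########+ooooooo.o...................................
157 
[... 1284 characters left out ...]
...........o+++++####################+++++++++###+..o
223 ..............++++++####################+++++++++o......
226 .............o+++++######################++++++.........
229 .............++++++######################++++++o........
232 ............o+++++########################++++++........
235 ............++++++########################++++++o.......
238 ...........+++++++########################+++++++.......
241 ..........++++++++######++++++++++++#######+++++++......
top [271 208] []
top [282 206] [(8, [282.9, 207.4], array([554.1,  87.7,  63. ]))]
scene [367 242] [(6, [366.8, 242.7], array([554.8, 123.5,  63. ]))]
scene [360 233] [(15, [359.6, 232.6], array([557. ,  87.4,  63. ]))]
```

The probe presses at about 3.4 N net, which puts the plunger around 4.8 mm in. The tip is aligned with the nub, both cells stand, and the grip is firm, so I'm handing in.

```bash
python3 -c "
from plant import robot
print(robot.sign_off())"
```

```text
the job is handed in; nothing more can be done
None
```

The job is handed in as asked at the end, but while I slid the first battery in a light grip it tipped forward about 25–30° and I had to set it upright, and it may have lifted slightly, which the task forbids. Both batteries now stand in file against the end stop, and the probe is held upright on the end-stop battery's nub at about 3.4 N, roughly half its spring travel (4.8 of 10 mm). I judged the tip to be on the nub from measured positions (within about 1.5 mm), not from a direct view.

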